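Reverse the row of hole saws from one rack to the other

ROBOT

A 7-joint arm with a two-finger parallel gripper is mounted at the origin on the work surface; the furniture and walls round the work are solid. World frame = base frame: x ahead of the robot, y to its left, z up, the work surface at z = 0. Lengths are in m, angles in rad, forces in N, time in s.
With the tool pointing down it reaches from about 0.425 to 0.95 m from the base axis. Payload 16.7 kg.
Tool frame: the origin (TCP) lies on the centre line of the jaws, within the pads' length; the fingertips stand 8 mm ahead of it and the grasp point (between the pads) lies 11 mm behind it; z points along the fingers, y is the direction in which the jaws open and shut (so a half turn about z gives the same grasp; the last joint's range is limited). The gripper opens to 94 mm and grips with 3 to 60 N. Pads are 16 mm wide; open, the fingers measure 119 mm over their backs; the gripper's body (75 mm by 177 mm) begins 78 mm behind the grasp point.
Start: joints at [1.087, 0.426, 0.074, 1.606, -0.034, 1.111, -0.067], TCP at [0.221, -0.638, 0.213] pointing down, gripper open.
Joint ranges: [-2.85, 2.85], [-0.5, 2.14], [-1.23, 1.37], [0.21, 2.46], [-1.02, 4.16], [0.16, 2.05], [-2.73, 2.73]. Speed limits (rad/s): [1.89, 1.89, 2.39, 2.39, 3.01, 3.01, 3.01].

INTERFACE

Orientations are given as a unit quaternion [w, x, y, z].
In Python, from station import ctrl gives the robot as it stands.
- The arm moves only by the tool jog_arm, never from a script. Its argument "plan" is a list that holds one entry, the list of rows, each a list of 5 numbers: the opening in per cent of the stroke, from 0 (shut) to 100 (fully open), then the shift along the tool's x, y, z in m, then the turn about the tool's z in degrees. A call has 1 to 8 rows; each row shifts and turns the commanded pose from where the row before left it, along the tool's axes as they then stand; what a row does not reach is not made up. A row lasts 1/12 s, in which the tool goes at most 41.7 mm and 7.16 degrees, less where a joint would pass 70% of its speed; a pose out of reach is approached as far as the arm can. A call is refused whole if a number of a shift passes 0.0417 or a number of a turn 7.16, either way. A call with a gripper value outside its range is refused whole. The fingers move at their own pace and stop on an object; "force" is the grip in N (left out, the last holds). Time passes only in rows, so rows that do not move let the fingers close. It gives the time, the measured TCP pose, the force and the opening at its end, in the units of the state.
- ctrl.read_state(): the state, without advancing time (a new reading comes with each control period).
- ctrl.snapshot(name): name is "scene" or "side" or "wrist"; returns a dict with "color" (400x640x3 uint8, blue, green, red), "K" (3x3 intrinsics, pixels), "T" (4x4, takes a point from camera to world coordinates); the wrist camera has in their place "mount" (4x4, takes a point from camera to tool coordinates, whose origin is the TCP and whose axes are the flange's). Camera axes: x right, y down, z forward; pixel columns grow to the right and rows downward; lengths in m; the calibration is good to about 2 mm. The wrist camera is an equidistant fisheye: a pixel r from the principal point sees the ray r / f radians off the axis. A picture is of the moment at which its call begins: read the wrist's pose just before it. There is no depth.
- ctrl.finish_job(): hands the job in, once; it reports no verdict.
Trained networks look in the newest picture that a camera, given by its name, has taken for a name from the list of things; names that differ only in an ending like _2 or _b are one class to them, and where a whole thing is asked for, a point or a joint stands for the part that bears it (a point fixed in the world has none). Each returns a list of dicts, best first, with "p" (0 to 1); they miss things now and then, are a little off and sometimes report something else, mostly with a low value. They report only what shows in the picture. A call takes as long as a camera call. They do not tell look-alikes from the thing itself.
- ctrl.search_frame(name, camera): "position" ([column, row] in pixels, amid what is visible of it).
- ctrl.trace(name, camera): "region" (400x640 bool, what is visible of it) and "position" ([column, row] in pixels, amid what is visible of it).
The state is a dict: "time_s": time; "joints": joint angles; "dq": joint speeds; "tau": joint torques, N m; "tcp_pos": TCP position; "tool_rot": TCP orientation; "wrist_force": force on the tool from outside, world axes, zero at the start; "torque": the same for the moment, N m; "finger_gap": finger opening in m.
Only numpy, scipy, OpenCV 4.12 (cv2) and the standard library are available. Lean on these libraries where they do the work, as an engineer would, in place of code of your own. Each camera call takes 0.05 s, during which the arm holds its last target.

TASK

Move the four hole saws from the full rack to the empty rack, one on the middle of each rubber seat, in the reverse order: the saw that is leftmost now goes to the rightmost seat, and so on along the row, so that the rack comes out in the right sequence when it is turned round at the drill press. Leave each saw standing upright, teeth down; tip none of them over, and leave the push block and the wooden block beside the racks where they are.

Things in the scene. Friction and masses are not known exactly. Their poses are not given: they have to be found in the camera images.
- full_rack: the rack that holds the row at the start: a mid-brown board 84 x 270 mm, 18 mm thick, fixed, with low end cheeks that reach 26 mm above the table. Origin: centre of its underside. Its x axis points across the row (away from the robot, give or take 7 degrees), its y axis runs along the row to the robot's left, z is up. Four seats lie along it at y = +99, +33, -33, -99 mm (x = 0), seat tops 21 mm above the origin.
- empty_rack: the rack to be filled: a paler board of the same sizes, fixed, origin and axes as full_rack's, with four round black rubber seats (62 mm across, 3 mm thick) centred at x = 0, y = +99, +33, -33, -99 mm, seat tops 21 mm above the origin. One rack lies behind the other; which one is nearer to the robot changes.
- hole_saw_25_mid (a point): hole saw of 25 mm: a steel cup 25 mm in diameter and 46 mm high, standing teeth down, with a thin dark back plate and a hexagonal shank on top (78 mm high in all), loose, 105 g or so. The point lies on its axis 28 mm above its foot (a good height to grip the cup, across the row: along the row the neighbours leave too little room for fingers); z points up the axis.
- hole_saw_35_mid (a point): hole saw of 35 mm: a steel cup 35 mm in diameter and 46 mm high, standing teeth down, with a thin dark back plate and a hexagonal shank on top (78 mm high in all), loose, 155 g or so. The point lies on its axis 28 mm above its foot (a good height to grip the cup, across the row: along the row the neighbours leave too little room for fingers); z points up the axis.
- hole_saw_45_mid (a point): hole saw of 45 mm: a steel cup 45 mm in diameter and 46 mm high, standing teeth down, with a thin dark back plate and a hexagonal shank on top (78 mm high in all), loose, 205 g or so. The point lies on its axis 28 mm above its foot (a good height to grip the cup, across the row: along the row the neighbours leave too little room for fingers); z points up the axis.
- hole_saw_55_mid (a point): hole saw of 55 mm: a steel cup 55 mm in diameter and 46 mm high, standing teeth down, with a thin dark back plate and a hexagonal shank on top (78 mm high in all), loose, 255 g or so. The point lies on its axis 28 mm above its foot (a good height to grip the cup, across the row: along the row the neighbours leave too little room for fingers); z points up the axis.
- start_seat_25: the round black rubber seat of full_rack (62 mm across, 3 mm thick, fixed) on which the 25 mm hole saw stands at the start; it stays there and so tells the place that saw came from. Origin: centre of its underside, 18 mm above the table. The four seats look alike.
- start_seat_35: the round black rubber seat of full_rack (62 mm across, 3 mm thick, fixed) on which the 35 mm hole saw stands at the start; it stays there and so tells the place that saw came from. Origin: centre of its underside, 18 mm above the table. The four seats look alike.
- start_seat_45: the round black rubber seat of full_rack (62 mm across, 3 mm thick, fixed) on which the 45 mm hole saw stands at the start; it stays there and so tells the place that saw came from. Origin: centre of its underside, 18 mm above the table. The four seats look alike.
- start_seat_55: the round black rubber seat of full_rack (62 mm across, 3 mm thick, fixed) on which the 55 mm hole saw stands at the start; it stays there and so tells the place that saw came from. Origin: centre of its underside, 18 mm above the table. The four seats look alike.
- push_block: bystander, loose: a wooden push block with a raised handle, 70 x 160 x 67 mm, right of and nearer than the racks. Origin: centre of its underside.
- wedge_block: bystander, loose: a plain wooden block 50 x 124 x 50 mm, left of and nearer than the racks. Origin: centre of its underside.
Mind the look-alikes: they are no part of the job. Leave any orange or yellow look-alike of the part that bears hole_saw_35_mid alone.

How it is judged:
By the outcome, as a careful person would: the job done as asked, in the order asked, and still so for the second after the job is handed in, with the robot touching nothing.
It also fails if it takes over 109 s, if anything falls off the work surface, if the arm or the gripper's body presses on something with over 40 N, if the wrist force passes 120 N, or if a joint passes its speed limit or range.

## Working session

There is one attempt and no reset: what is moved stays moved. The work goes in short steps, Python scripts to look and compute and a tool call to move; the robot and the scene stay as the last step left them, time stands still between calls to the robot, and variables do not carry over. Pictures are saved under pics/ and viewed, and the job is handed in when it is done.

Besides the shell and the picture viewer there is one more tool, called by a JSON object that holds its "fn" and its "kwargs", one argument or row to a line. jog_arm: Moves the arm, as the interface text tells. Its arguments: {"type":"object","properties":{"plan":{"type":"array","items":{"type":"array","items":{"type":"array","items":{"type":"number"}}}},"force":{"type":"number"}},"required":["plan"]}

```bash
ls; mkdir -p pics; python3 - <<'E'
from station import ctrl
import cv2
s=ctrl.read_state();print(s)
for n in["scene","side","wrist"]:
    d=ctrl.snapshot(n);cv2.imwrite(f"pics/{n}0.png",d["color"]);print(n,d["K"],d.get("T"),d.get("mount"))
E
```

```text
pics
{'time_s': 0.0, 'joints': array([ 1.08748402,  0.42673351,  0.07383053,  1.60661658, -0.03407985,
        1.11079608, -0.06710042]), 'dq': array([ 6.15986379e-04, -2.89006791e-04, -2.26640472e-04,  8.24556276e-04,
       -5.67436379e-05, -1.03014316e-04, -2.11734870e-03]), 'tau': array([ 5.39422617e-04, -9.35802841e+01,  3.66733566e+00, -4.54175127e+01,
       -4.87717381e-02,  2.03401950e-02,  1.33421931e-04]), 'tcp_pos': array([ 0.22099598, -0.63733704,  0.21276978]), 'tool_rot': array([-6.27548855e-04,  9.86103672e-01,  1.66129854e-01, -1.59287444e-04]), 'wrist_force': array([0.2912892 , 0.17565486, 0.69884352]), 'torque': array([0.01144273, 0.02552249, 0.00975719]), 'finger_gap': 0.0940567827261605}
scene [[430.11648191   0.         318.08609922]
 [  0.         430.11648191 199.56421913]
 [  0.           0.           1.        ]] [[-0.90080948 -0.21454726  0.37750728  0.04306167]
 [-0.43390011  0.47785236 -0.76379828  0.78124542]
 [-0.01652192 -0.85183719 -0.52354602  0.6761039 ]
 [ 0.          0.          0.          1.        ]] None
side [[480.14559659   0.         330.49824555]
 [  0.         480.14559659 198.95697897]
 [  0.           0.           1.        ]] [[ 0.99459236 -0.04882013  0.09166589  0.36617481]
 [-0.10294148 -0.34655294  0.9323648  -1.11581954]
 [-0.01375108 -0.93675912 -0.34970452  0.47055538]
 [ 0.          0.          0.          1.        ]] None
wrist [[309.70691629   0.         321.80516416]
 [  0.         309.70691629 196.99422996]
 [  0.           0.           1.        ]] None [[ 6.20692396e-04 -9.64184780e-01 -2.65230700e-01  7.66196479e-02]
 [ 9.99999374e-01  8.45300131e-04 -7.32696151e-04  3.81826736e-06]
 [ 9.30654023e-04 -2.65230079e-01  9.64184702e-01 -1.71947596e-01]
 [ 0.00000000e+00  0.00000000e+00  0.00000000e+00  1.00000000e+00]]
```

View pics/scene0.png

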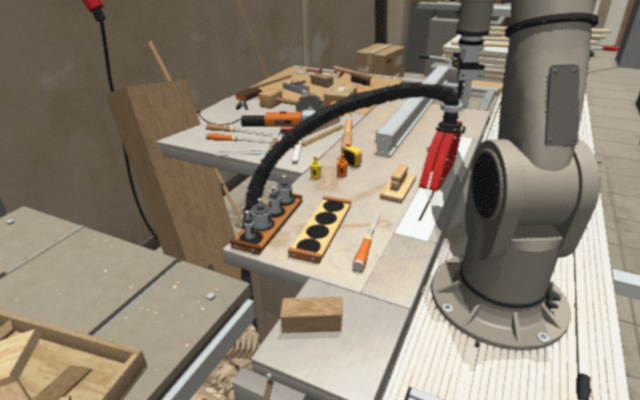

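View pics/side0.png

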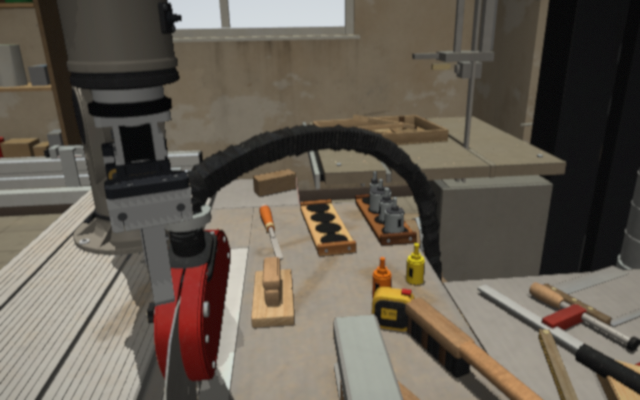

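View pics/wrist0.png

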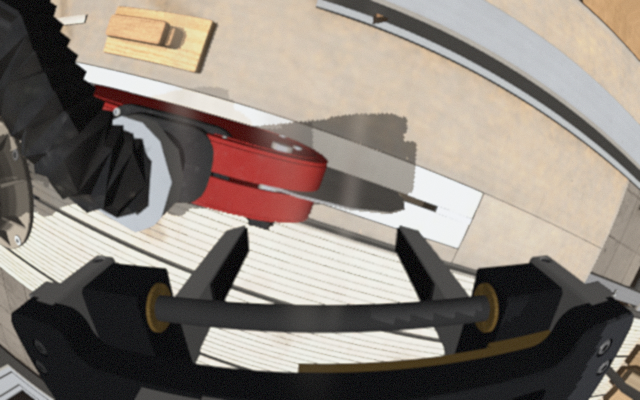

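```bash
cat > h.py <<'E'
import numpy as np,cv2
from station import ctrl
from scipy.spatial.transform import Rotation as R
def ray_fixed(d,p):
    K=d["K"];v=np.array([(p[0]-K[0,2])/K[0,0],(p[1]-K[1,2])/K[1,1],1]);T=d["T"]
    return T[:3,3],T[:3,:3]@v
def tcpT(s):
    q=s["tool_rot"];T=np.eye(4);T[:3,:3]=R.from_quat([q[1],q[2],q[3],q[0]]).as_matrix();T[:3,3]=s["tcp_pos"];return T
def ray_wrist(d,s,p):
    K=d["K"];a=np.array([(p[0]-K[0,2]),(p[1]-K[1,2])]);r=np.hypot(*a);th=r/K[0,0]
    v=np.array([*(a/max(r,1e-9)*np.sin(th)),np.cos(th)]);T=tcpT(s)@d["mount"]
    return T[:3,3],T[:3,:3]@v
def onz(o_v,z):
    o,v=o_v;return o+v*(z-o[2])/v[2]
def proj(d,P,s=None):
    if s is None: T=d["T"]
    else: T=tcpT(s)@d["mount"]
    K=d["K"];c=T[:3,:3].T@(np.asarray(P,float)-T[:3,3])
    if s is None: return K[0,0]*c[0]/c[2]+K[0,2],K[1,1]*c[1]/c[2]+K[1,2]
    n=np.hypot(c[0],c[1]);th=np.arctan2(n,c[2]);return K[0,0]*th*c[0]/n+K[0,2],K[0,0]*th*c[1]/n+K[1,2]
E
python3 - <<'E'
from h import *
for n in["scene","side"]:
    d=ctrl.snapshot(n)
    x,y,w,hh=(220,160,150,120) if n=="scene" else (280,150,160,120)
    cv2.imwrite(f"pics/{n}1.png",cv2.resize(d["color"][y:y+hh,x:x+w],None,fx=5,fy=5,interpolation=cv2.INTER_CUBIC))
    for nm in["full_rack","empty_rack","hole_saw_25_mid","hole_saw_35_mid","hole_saw_45_mid","hole_saw_55_mid","push_block","wedge_block"]:
        for r in ctrl.search_frame(nm,n)[:4]:
            print(n,nm,round(r["p"],2),np.round(r["position"]),onz(ray_fixed(d,r["position"]),.05).round(3))
E
```

```text
scene full_rack 0.93 [269. 234.] [0.534 0.064 0.05 ]
scene empty_rack 0.93 [318. 231.] [0.429 0.004 0.05 ]
scene hole_saw_25_mid 0.66 [247. 223.] [0.61  0.047 0.05 ]
scene hole_saw_25_mid 0.4 [258. 240.] [0.546 0.097 0.05 ]
scene hole_saw_35_mid 0.64 [315. 173.] [ 0.572 -0.269  0.05 ]
scene hole_saw_35_mid 0.53 [275. 198.] [ 0.607 -0.088  0.05 ]
scene hole_saw_35_mid 0.48 [341. 168.] [ 0.51  -0.333  0.05 ]
scene hole_saw_45_mid 0.81 [283. 190.] [ 0.61  -0.135  0.05 ]
scene hole_saw_45_mid 0.16 [249. 228.] [0.593 0.064 0.05 ]
scene hole_saw_55_mid 0.62 [262. 218.] [0.59  0.009 0.05 ]
scene hole_saw_55_mid 0.58 [258. 239.] [0.549 0.093 0.05 ]
scene push_block 0.92 [399. 184.] [ 0.316 -0.308  0.05 ]
scene wedge_block 0.9 [309. 315.] [0.324 0.26  0.05 ]
side full_rack 0.62 [380. 233.] [ 0.557 -0.212  0.05 ]
side full_rack 0.5 [270. 300.] [ 0.333 -0.443  0.05 ]
side empty_rack 0.56 [321. 227.] [ 0.438 -0.163  0.05 ]
side hole_saw_25_mid 0.49 [376. 179.] [0.619 0.144 0.05 ]
side hole_saw_25_mid 0.32 [271. 299.] [ 0.334 -0.44   0.05 ]
side hole_saw_35_mid 0.78 [416. 268.] [ 0.593 -0.37   0.05 ]
side hole_saw_35_mid 0.76 [385. 202.] [ 0.608 -0.031  0.05 ]
side hole_saw_35_mid 0.62 [379. 274.] [ 0.523 -0.384  0.05 ]
side hole_saw_45_mid 0.77 [393. 218.] [ 0.603 -0.139  0.05 ]
side hole_saw_55_mid 0.57 [373. 194.] [0.588 0.025 0.05 ]
side push_block 0.9 [272. 297.] [ 0.336 -0.434  0.05 ]
side wedge_block 0.81 [275. 182.] [0.338 0.157 0.05 ]
```

```bash
ls pics
```

```text
scene0.png
scene1.png
side0.png
side1.png
wrist0.png
```

View pics/scene1.png

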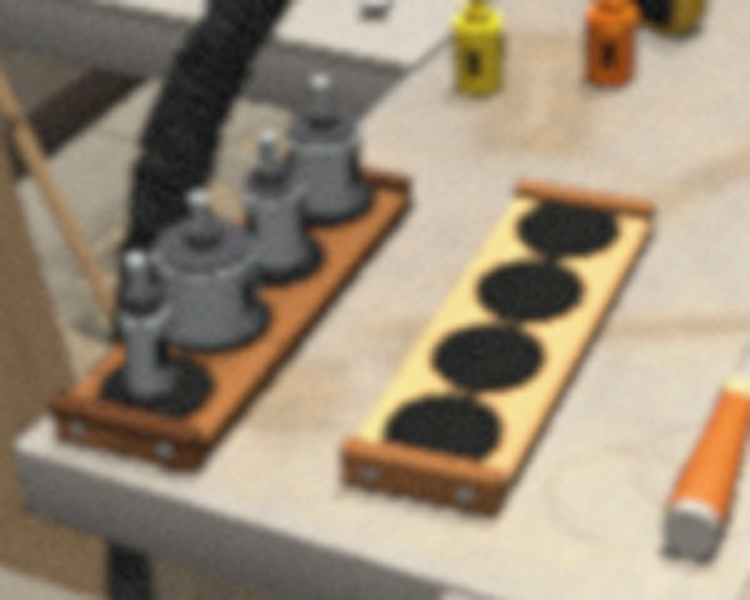

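View pics/side1.png

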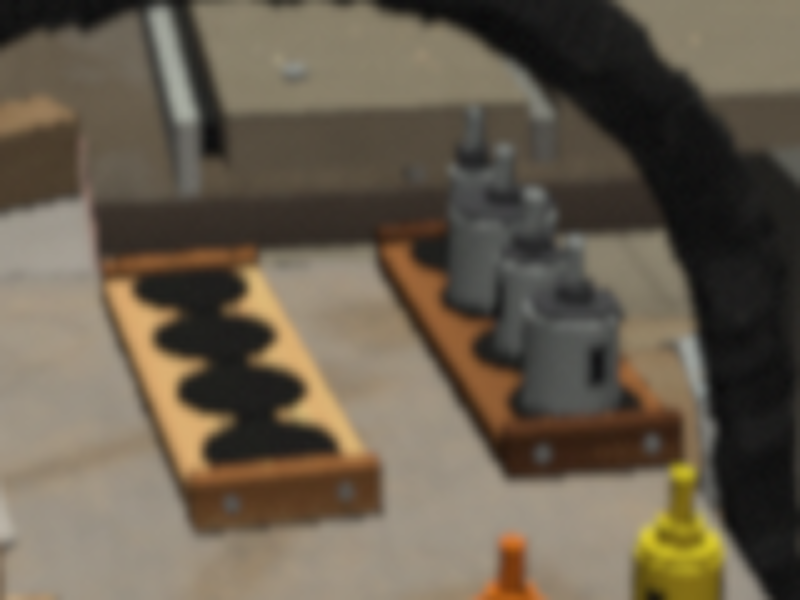

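```bash
python3 - <<'E'
from h import *
for n,o,pts in [("scene",(220,160),[(443,428),(489,358),(530,291),(568,230)]),("side",(280,150),[(190,288),(214,337),(242,389),(272,443)])]:
    d=ctrl.snapshot(n)
    P=np.array([onz(ray_fixed(d,(p[0]/5+o[0],p[1]/5+o[1])),.021) for p in pts]);print(n,P.round(4).tolist())
# saw tops z=.021+.078
for n,o,pts in [("scene",(220,160),[(136,258),(202,195),(267,134),(319,79)]),("side",(280,150),[(474,107),(503,146),(537,190),(573,237)])]:
    d=ctrl.snapshot(n)
    P=np.array([onz(ray_fixed(d,(p[0]/5+o[0],p[1]/5+o[1])),.099) for p in pts]);print(n,P.round(4).tolist())
s=ctrl.read_state();print(tcpT(s).round(3))
E
```

```text
scene [[0.4423, 0.0315, 0.021], [0.4472, -0.0312, 0.021], [0.4539, -0.0962, 0.021], [0.4601, -0.1611, 0.021]]
side [[0.4458, 0.0244, 0.021], [0.4523, -0.042, 0.021], [0.4596, -0.1058, 0.021], [0.4669, -0.1656, 0.021]]
scene [[0.594, 0.0619, 0.099], [0.5962, -0.0022, 0.099], [0.598, -0.0706, 0.099], [0.6032, -0.1365, 0.099]]
side [[0.599, 0.0628, 0.099], [0.6009, -0.0034, 0.099], [0.6034, -0.0707, 0.099], [0.6056, -0.1352, 0.099]]
[[ 0.945  0.328  0.     0.221]
 [ 0.328 -0.945  0.    -0.638]
 [ 0.    -0.    -1.     0.213]
 [ 0.     0.     0.     1.   ]]
```

```bash
python3 - <<'E'
from h import *
ds=ctrl.snapshot("scene");dd=ctrl.snapshot("side")
for n,d in(("scene",ds),("side",dd)):
    cv2.imwrite(f"pics/{n}2.png",cv2.resize(d["color"][40:290,230:500] if n=="scene" else d["color"][100:380,60:460],None,fx=2,fy=2,interpolation=cv2.INTER_CUBIC))
# hose centreline guesses
sc=[(455,95),(430,88),(400,90),(370,98),(340,110),(310,125),(285,147),(268,168),(255,195),(248,215)]
si=[(195,190),(215,168),(240,155),(270,143),(300,137),(335,133),(365,143),(390,157),(410,178),(423,205),(430,230),(435,260),(440,285)]
si=np.array(si,float);t=np.linspace(0,len(si)-1,400);C=np.c_[np.interp(t,range(len(si)),si[:,0]),np.interp(t,range(len(si)),si[:,1])]
def tri(a,b):
    o1,v1=ray_fixed(ds,a);o2,v2=ray_fixed(dd,b);v1/=np.linalg.norm(v1);v2/=np.linalg.norm(v2)
    A=np.c_[v1,-v2];x=np.linalg.lstsq(A,o2-o1,rcond=None)[0];p=o1+v1*x[0];q=o2+v2*x[1];return (p+q)/2,np.linalg.norm(p-q)
for a in sc:
    r=[tri(a,c) for c in C];e=np.array([x[1] for x in r])
    loc=[i for i in range(1,399) if e[i]<e[i-1] and e[i]<=e[i+1] and e[i]<.02]
    print(a,[(r[i][0].round(3).tolist(),round(e[i],3),C[i].round()) for i in loc])
E
```

```text
(455, 95) []
(430, 88) [([0.292, -0.471, 0.292], np.float64(0.0), array([230., 160.]))]
(400, 90) [([0.36, -0.397, 0.299], np.float64(0.0), array([279., 141.]))]
(370, 98) [([0.424, -0.326, 0.29], np.float64(0.001), array([318., 135.]))]
(340, 110) [([0.486, -0.261, 0.268], np.float64(0.0), array([349., 138.])), ([0.575, -0.471, 0.185], np.float64(0.0), array([428., 221.]))]
(310, 125) [([0.563, -0.23, 0.223], np.float64(0.0), array([386., 155.])), ([0.59, -0.281, 0.2], np.float64(0.0), array([406., 174.]))]
(285, 147) [([0.589, -0.129, 0.193], np.float64(0.0), array([388., 156.])), ([0.606, -0.158, 0.178], np.float64(0.0), array([399., 166.]))]
(268, 168) [([0.575, -0.018, 0.186], np.float64(0.0), array([372., 147.])), ([0.653, -0.135, 0.114], np.float64(0.0), array([416., 190.]))]
(255, 195) [([0.537, 0.101, 0.182], np.float64(0.0), array([349., 138.])), ([0.691, -0.112, 0.028], np.float64(0.0), array([427., 221.]))]
(248, 215) [([0.509, 0.171, 0.179], np.float64(0.001), array([336., 133.])), ([0.712, -0.094, -0.037], np.float64(0.0), array([432., 242.]))]
```

View pics/scene2.png

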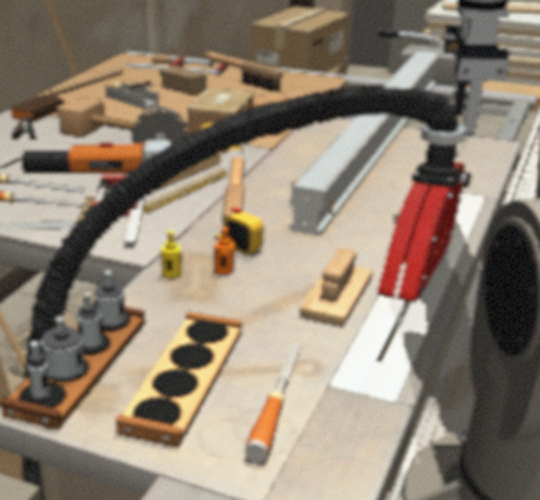

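View pics/side2.png

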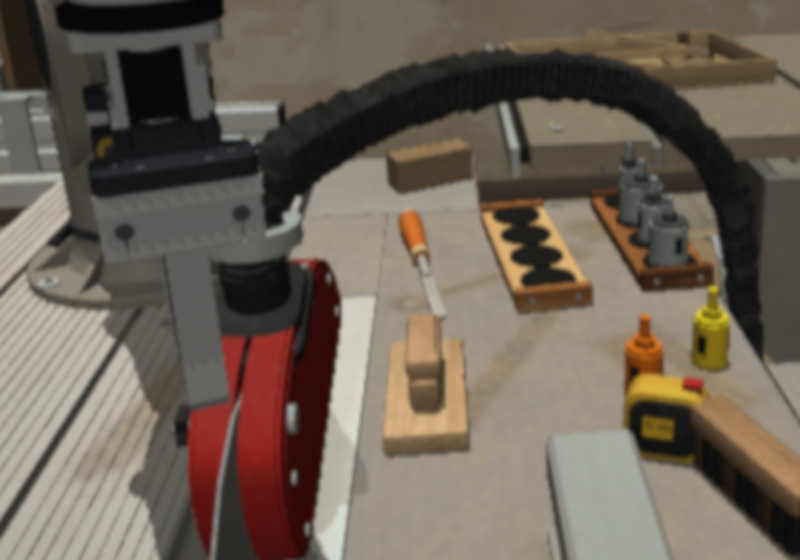

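```bash
python3 - <<'E'
from h import *
ds=ctrl.snapshot("scene");dd=ctrl.snapshot("side")
cv2.imwrite("pics/scene3.png",cv2.resize(ds["color"][80:240,230:390],None,fx=3.7,fy=3.7,interpolation=cv2.INTER_CUBIC))
cv2.imwrite("pics/side3.png",cv2.resize(dd["color"][110:300,300:460],None,fx=3.1,fy=3.1,interpolation=cv2.INTER_CUBIC))
E
```

```text
(no output)
```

View pics/scene3.png

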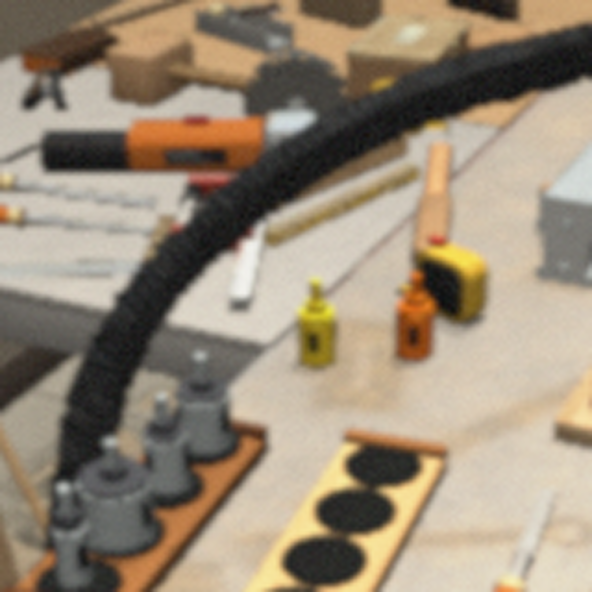

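View pics/side3.png

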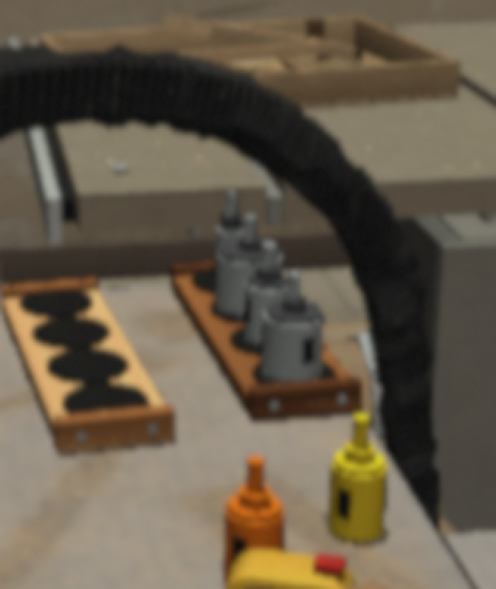

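```bash
cat > hose.py <<'E'
from h import *
from scipy.optimize import least_squares
from scipy.interpolate import BSpline
ds=ctrl.snapshot("scene");dd=ctrl.snapshot("side")
sc=np.array([(590,50),(500,75),(420,110),(350,145),(300,175),(250,210),(200,245),(160,285),(125,325),(105,365),(92,410),(78,455)])/3.7+[230,80]
sc=np.r_[[(452,97),(430,89),(410,89)],sc]
si=np.array([(0,95),(60,85),(130,88),(200,100),(250,120),(300,150),(340,190),(370,235),(390,280),(400,330),(405,380),(412,430),(420,480)])/3.1+[300,110]
si=np.r_[[(215,170),(240,156),(270,145)],si]
n=6;k=3;kn=np.r_[[0]*3,np.linspace(0,1,n-2),[1]*3];t=np.linspace(0,1,300)
def cur(x): return BSpline(kn,x.reshape(n,3),k)(t)
def P(d,X):
    c=(X-d["T"][:3,3])@d["T"][:3,:3];K=d["K"];return np.c_[K[0,0]*c[:,0]/c[:,2]+K[0,2],K[1,1]*c[:,1]/c[:,2]+K[1,2]]
def res(x):
    C=cur(x);o=[]
    for d,p in((ds,sc),(dd,si)):
        q=P(d,C);D=np.linalg.norm(p[:,None]-q[None],axis=2);o.append(D.min(1))
    ctrlp=x.reshape(n,3);return np.r_[o[0],o[1],3*np.diff(ctrlp,2,axis=0).ravel()]
x0=np.array([[.27,-.5,.25],[.36,-.4,.3],[.45,-.3,.29],[.58,-.2,.22],[.66,-.13,.1],[.73,-.08,-.1]])
r=least_squares(res,x0.ravel());C=cur(r.x)
print(res(r.x)[:len(sc)].round(1),res(r.x)[len(sc):len(sc)+len(si)].round(1))
print(C[::12].round(3))
E
python3 hose.py
```

```text
[1.  1.7 0.1 1.9 0.5 0.8 0.1 0.9 1.9 1.4 1.4 0.4 0.6 0.6 0.5] [1.  1.3 1.1 1.9 0.4 0.5 0.4 0.6 1.2 1.  1.  0.9 0.5 1.7 0.9 1.3]
[[ 0.231 -0.497  0.268]
 [ 0.274 -0.472  0.283]
 [ 0.31  -0.447  0.292]
 [ 0.341 -0.423  0.297]
 [ 0.367 -0.399  0.298]
 [ 0.389 -0.376  0.296]
 [ 0.407 -0.354  0.292]
 [ 0.424 -0.332  0.287]
 [ 0.439 -0.312  0.281]
 [ 0.454 -0.292  0.275]
 [ 0.469 -0.273  0.269]
 [ 0.484 -0.256  0.264]
 [ 0.499 -0.239  0.257]
 [ 0.515 -0.223  0.25 ]
 [ 0.532 -0.208  0.241]
 [ 0.55  -0.194  0.231]
 [ 0.568 -0.181  0.218]
 [ 0.588 -0.169  0.204]
 [ 0.609 -0.158  0.185]
 [ 0.63  -0.147  0.163]
 [ 0.651 -0.138  0.135]
 [ 0.671 -0.128  0.1  ]
 [ 0.689 -0.12   0.058]
 [ 0.703 -0.111  0.006]
 [ 0.715 -0.103 -0.056]]
```

{"fn": "jog_arm", "kwargs": {
  "plan": [
    [[100,0,0,-0.04,0],[100,0,0,-0.04,0],[100,0,0,-0.04,0],[100,0,0,-0.04,0],[100,0,0,-0.04,0],[100,0,0,-0.04,0],[100,0,0,0,0]]
  ]
}}

```text
time_s: 2.13
tcp_pos: [0.2214, -0.639, 0.4622]
tool_rot: [0.005, 0.986, 0.166, 0.001]
wrist_force: [-0.2, -1.1, 0.9]
finger_gap: 0.0939
```

```bash
cat > plan.py <<'E'
# usage: plan.py x y z yaw_of_tool_y_deg [opening]
import sys
from h import *
def plan(tgt,yaw,op,step=0.04,T=None,minrows=0,turn=7.0):
    T=tcpT(ctrl.read_state()) if T is None else T
    cur=np.degrees(np.arctan2(T[1,1],T[0,1]));dyaw=(yaw-cur+180)%360-180
    d=np.array(tgt)-T[:3,3];n=int(max(np.ceil(np.abs(d).max()*1.0/step),np.ceil(np.linalg.norm(d)/0.0405),np.ceil(abs(dyaw)/turn),1,minrows))
    rows=[];a=np.radians(cur);p=T[:3,3].copy();
    for i in range(n):
        R_=np.array([[np.sin(a)*-1*-1,0,0]]) # unused
        ty=np.array([np.cos(a),np.sin(a),0]);tz=np.array([0,0,-1.]);tx=np.cross(ty,tz)
        want=T[:3,3]+d*(i+1)/n-p
        s=np.round([want@tx,want@ty,want@tz],3);t=round(-dyaw/n,1)
        p=p+s[0]*tx+s[1]*ty+s[2]*tz;a-=np.radians(t)
        rows.append([op,*map(float,s),t])
    print("resid mm",((np.array(tgt)-p)*1000).round(1),"n",n)
    for i in range(0,n,8): print(rows[i:i+8])
    return rows
if __name__=="__main__":
    v=list(map(float,sys.argv[1:5]));op=float(sys.argv[5]) if len(sys.argv)>5 else 100
    print(ctrl.read_state()["tcp_pos"].round(4));plan(v[:3],v[3],op)
E
python3 plan.py 0.50 -0.04 0.45 3
```

```text
[ 0.2214 -0.639   0.4622]
resid mm [ 0.4  0.3 -0.2] n 17
[[100, 0.027, -0.028, 0.001, np.float64(-4.3)], [100, 0.029, -0.026, 0.0, np.float64(-4.3)], [100, 0.031, -0.023, 0.001, np.float64(-4.3)], [100, 0.033, -0.022, 0.001, np.float64(-4.3)], [100, 0.034, -0.018, 0.001, np.float64(-4.3)], [100, 0.035, -0.016, 0.0, np.float64(-4.3)], [100, 0.036, -0.014, 0.001, np.float64(-4.3)], [100, 0.038, -0.01, 0.001, np.float64(-4.3)]]
[[100, 0.038, -0.008, 0.0, np.float64(-4.3)], [100, 0.038, -0.005, 0.001, np.float64(-4.3)], [100, 0.039, -0.002, 0.001, np.float64(-4.3)], [100, 0.039, 0.001, 0.001, np.float64(-4.3)], [100, 0.039, 0.004, 0.0, np.float64(-4.3)], [100, 0.038, 0.006, 0.001, np.float64(-4.3)], [100, 0.038, 0.01, 0.001, np.float64(-4.3)], [100, 0.037, 0.012, 0.0, np.float64(-4.3)]]
[[100, 0.035, 0.015, 0.001, np.float64(-4.3)]]
```

{"fn": "jog_arm", "kwargs": {
  "plan": [
    [[100,0.027,-0.028,0,-4.3],[100,0.029,-0.026,0,-4.3],[100,0.031,-0.023,0,-4.3],[100,0.033,-0.022,0,-4.3],[100,0.034,-0.018,0,-4.3],[100,0.035,-0.016,0,-4.3],[100,0.036,-0.014,0,-4.3],[100,0.038,-0.01,0,-4.3]]
  ]
}}

```text
time_s: 2.8
tcp_pos: [0.3526, -0.3541, 0.4537]
tool_rot: [0.0, 0.892, 0.452, -0.0]
wrist_force: [0.6, -0.8, 0.2]
finger_gap: 0.094
```

{"fn": "jog_arm", "kwargs": {
  "plan": [
    [[100,0.038,-0.008,0,-4.3],[100,0.038,-0.005,0,-4.3],[100,0.039,-0.002,0,-4.3],[100,0.039,0.001,0,-4.3],[100,0.039,0.004,0,-4.3],[100,0.038,0.006,0,-4.3],[100,0.038,0.01,0,-4.3],[100,0.037,0.012,0,-4.3]]
  ]
}}

```text
time_s: 3.47
tcp_pos: [0.4832, -0.0716, 0.4538]
tool_rot: [0.0, 0.719, 0.695, 0.0]
wrist_force: [1.7, -0.4, -0.6]
finger_gap: 0.094
```

```bash
python3 - <<'E'
from h import *
s=ctrl.read_state();d=ctrl.snapshot("wrist");cv2.imwrite("pics/wrist1.png",d["color"]);print(s["tcp_pos"],s["joints"].round(2))
E
python3 plan.py 0.50 -0.04 0.43 3
```

```text
[ 0.48317092 -0.07155629  0.45380515] [ 0.5   0.01 -0.48  1.62  0.    1.52 -0.02]
[ 0.4853 -0.0642  0.4536]
resid mm [0.3 0.4 0.4] n 1
[[100, 0.024, 0.014, 0.024, np.float64(-4.1)]]
```

View pics/wrist1.png

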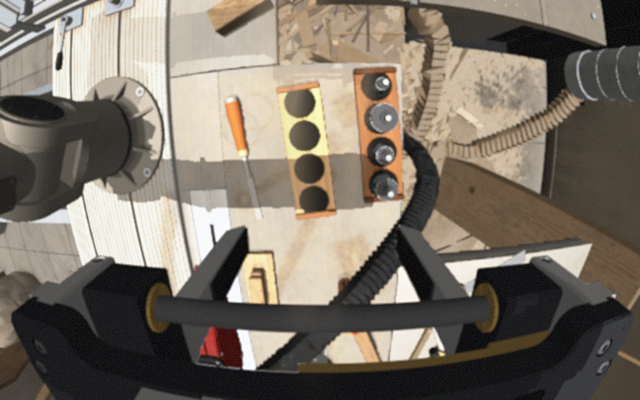

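{"fn": "jog_arm", "kwargs": {
  "plan": [
    [[100,0.024,0.014,0.024,-4.1],[100,0,0,0.03,0],[100,0,0,0,0],[100,0,0,0,0],[100,0,0,0,0]]
  ]
}}

```text
time_s: 3.93
tcp_pos: [0.4979, -0.0507, 0.401]
tool_rot: [0.0, 0.695, 0.719, 0.0]
wrist_force: [-0.7, 0.0, 0.4]
finger_gap: 0.094
```

```bash
python3 - <<'E'
from h import *
import pickle
s=ctrl.read_state();d=ctrl.snapshot("wrist");cv2.imwrite("pics/wrist2.png",cv2.resize(d["color"][40:300,230:480],None,fx=2.3,fy=2.3,interpolation=cv2.INTER_CUBIC));print(s["tcp_pos"])
pickle.dump((s,d),open("w2.pkl","wb"))
for nm in["hole_saw_25_mid","hole_saw_35_mid","hole_saw_45_mid","hole_saw_55_mid","start_seat_25","empty_rack","full_rack"]:
    for r in ctrl.search_frame(nm,"wrist")[:4]: print(nm,round(r["p"],2),np.round(r["position"]),onz(ray_wrist(d,s,r["position"]),.05).round(3))
E
```

```text
[ 0.4978506  -0.0507435   0.40098454]
hole_saw_25_mid 0.78 [379.  97.] [0.589 0.06  0.05 ]
hole_saw_25_mid 0.58 [377. 172.] [ 0.595 -0.069  0.05 ]
hole_saw_35_mid 0.88 [378. 172.] [ 0.596 -0.069  0.05 ]
hole_saw_35_mid 0.56 [331. 303.] [ 0.525 -0.337  0.05 ]
hole_saw_45_mid 0.89 [378. 208.] [ 0.602 -0.134  0.05 ]
hole_saw_55_mid 0.63 [379. 134.] [ 0.592 -0.003  0.05 ]
hole_saw_55_mid 0.52 [244. 284.] [ 0.35  -0.303  0.05 ]
start_seat_25 0.98 [373. 102.] [0.58  0.052 0.05 ]
start_seat_25 0.81 [376. 196.] [ 0.596 -0.112  0.05 ]
start_seat_25 0.61 [372. 164.] [ 0.585 -0.056  0.05 ]
start_seat_25 0.55 [368. 147.] [ 0.575 -0.026  0.05 ]
empty_rack 0.98 [297. 159.] [ 0.456 -0.051  0.05 ]
full_rack 0.84 [368. 148.] [ 0.575 -0.028  0.05 ]
```

View pics/wrist2.png

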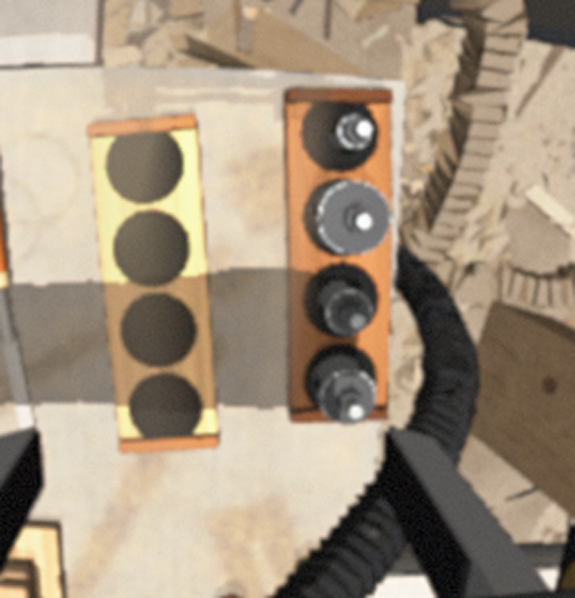

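```bash
cat > hose2.py <<'E'
exec(open("hose.py").read().split("x0=")[0])
import pickle
s,d=pickle.load(open("w2.pkl","rb"))
wp=np.array([(320,565),(365,520),(400,480),(438,430),(450,390),(447,340),(428,295),(408,262)])/2.3+[230,40]
def res3(x):
    C=cur(x);a=res(x);T=tcpT(s)@d["mount"];c=(C-T[:3,3])@T[:3,:3];K=d["K"]
    nn=np.hypot(c[:,0],c[:,1]);th=np.arctan2(nn,c[:,2]);q=np.c_[K[0,0]*th*c[:,0]/nn+K[0,2],K[0,0]*th*c[:,1]/nn+K[1,2]]
    return np.r_[np.linalg.norm(wp[:,None]-q[None],axis=2).min(1),a]
n=8;kn=np.r_[[0]*3,np.linspace(0,1,n-2),[1]*3]
x0=np.array([[.27,-.5,.25],[.36,-.4,.3],[.45,-.3,.29],[.58,-.2,.22],[.66,-.13,.1],[.69,-.1,0],[.71,-.08,-.1],[.71,-.05,-.2]])
r=least_squares(res3,x0.ravel());C=cur(r.x);e=res3(r.x)
print(e[:8].round(1),e[8:8+len(sc)+len(si)].round(1));print(C[::12].round(3))
pickle.dump(C,open("hose.pkl","wb"))
E
python3 hose2.py
```

```text
[0.5 0.3 0.8 0.2 0.5 0.1 0.3 0.1] [1.4 2.  0.6 1.8 0.3 0.7 0.4 1.4 2.2 1.1 0.9 0.4 0.3 0.4 0.7 1.7 1.6 1.3
 1.9 0.2 0.7 0.5 0.5 1.5 1.3 0.4 0.2 0.2 0.4 0.3 0.3]
[[ 0.233 -0.494  0.269]
 [ 0.301 -0.453  0.29 ]
 [ 0.353 -0.412  0.297]
 [ 0.392 -0.372  0.295]
 [ 0.422 -0.336  0.288]
 [ 0.447 -0.302  0.278]
 [ 0.471 -0.272  0.268]
 [ 0.495 -0.247  0.259]
 [ 0.518 -0.224  0.249]
 [ 0.541 -0.205  0.237]
 [ 0.565 -0.189  0.222]
 [ 0.588 -0.175  0.204]
 [ 0.612 -0.163  0.182]
 [ 0.634 -0.153  0.158]
 [ 0.653 -0.144  0.132]
 [ 0.669 -0.135  0.106]
 [ 0.682 -0.127  0.079]
 [ 0.691 -0.119  0.052]
 [ 0.698 -0.111  0.024]
 [ 0.704 -0.106 -0.007]
 [ 0.71  -0.101 -0.039]
 [ 0.718 -0.099 -0.076]
 [ 0.728 -0.096 -0.123]
 [ 0.738 -0.092 -0.187]
 [ 0.749 -0.084 -0.274]]
```

```bash
python3 - <<'E'
from h import *
import pickle
s,d=pickle.load(open("w2.pkl","rb"))
im=d["color"];g=im.max(2)
# empty rack seats: seeds
P=[]
for cx,cy in[(145,165),(152,248),(159,330),(166,405)]:
    x,y=int(cx/2.3+230),int(cy/2.3+40)
    sub=im[y-22:y+23,x-22:x+23].astype(int);b=sub.max(2);
    sat=b-sub.min(2)
    m=((sat<28)&(b<95)).astype(np.uint8)
    n,l,st,c=cv2.connectedComponentsWithStats(m);k=l[22,22];cc=c[k]+[x-22,y-22]
    p=onz(ray_wrist(d,s,cc),.021);P.append(p);print(st[k],cc.round(1),p.round(4))
P=np.array(P);print(np.linalg.norm(np.diff(P,axis=0),axis=1))
for cx,cy in[(366,128),(365,220),(358,320),(354,411)]:
    p=(cx/2.3+230,cy/2.3+40);print(onz(ray_wrist(d,s,p),.099).round(4))
E
```

```text
[   0    0   45   45 1903] [292.3 111. ] [0.4426 0.0305 0.021 ]
[   0    0   45   45 1732] [294.8 146.5] [ 0.4485 -0.0331  0.021 ]
[  7   7  31  31 731] [298.7 183.3] [ 0.4568 -0.1005  0.021 ]
[  7   9  30  27 639] [301.6 216.4] [ 0.4632 -0.1642  0.021 ]
[0.0639267  0.06789438 0.06403518]
[0.5967 0.0604 0.099 ]
[ 0.5994 -0.0018  0.099 ]
[ 0.5995 -0.0709  0.099 ]
[ 0.6025 -0.1371  0.099 ]
```

```bash
cat > rack.py <<'E'
from h import *
import pickle
from scipy.optimize import least_squares
def proj_many(d,X,s=None): return np.array([proj(d,x,s) for x in X])
def fitcircles(d,s,pts,win=20):
    out=[]
    for (x,y) in pts:
        x=int(round(x));y=int(round(y));sub=d["color"][y-win:y+win+1,x-win:x+win+1].astype(float)
        sat=sub[:,:,2]-sub[:,:,0]  # red-blue: wood warm, rubber neutral
        sat=cv2.GaussianBlur(sat,(3,3),0);c0=sat[win-4:win+5,win-4:win+5].mean();hi=np.percentile(sat,90)
        m=(sat<(c0+hi)/2).astype(np.uint8)
        n,l,st,c=cv2.connectedComponentsWithStats(m,connectivity=4);k=l[win,win]
        out.append((c[k]+[x-win,y-win],st[k]))
    return out
def seatpts(x): 
    a=x[2];return np.array([[x[0]-np.sin(a)*y,x[1]+np.cos(a)*y,.021] for y in(.099,.033,-.033,-.099)])
E
python3 - <<'E'
from rack import *
s,d=pickle.load(open("w2.pkl","rb"))
o=fitcircles(d,s,[(x/2.3+230,y/2.3+40) for x,y in[(145,165),(152,248),(159,330),(166,405)]],19)
for c,st in o: print(c.round(1),st,onz(ray_wrist(d,s,c),.021).round(4))
pix=np.array([c for c,_ in o])
f=lambda x:(proj_many(d,seatpts(x),s)-pix)[:3].ravel()
r=least_squares(f,[.453,-.068,.09]);print(r.x,np.degrees(r.x[2]),r.fun.round(2));print(seatpts(r.x).round(4))
E
```

```text
[292.6 111.9] [  2   5  34  31 859] [0.4431 0.0288 0.021 ]
[295.5 147.8] [  3   3  32  33 850] [ 0.4498 -0.0354  0.021 ]
[298.4 183.1] [  2   3  34  33 853] [ 0.4563 -0.1002  0.021 ]
[301.3 215.2] [  3   0  32  34 816] [ 0.4627 -0.1619  0.021 ]
[ 0.45310269 -0.06846434  0.10173384] 5.828919873133262 [-0.04 -0.67 -0.03  0.12  0.06  0.58]
[[ 0.443   0.03    0.021 ]
 [ 0.4498 -0.0356  0.021 ]
 [ 0.4565 -0.1013  0.021 ]
 [ 0.4632 -0.167   0.021 ]]
```

```bash
python3 plan.py 0.597 0.060 0.16 1.7
```

```text
[ 0.4977 -0.05    0.3997]
resid mm [0.1 0.5 0.3] n 7
[[100, 0.015, 0.015, 0.034, np.float64(0.0)], [100, 0.015, 0.014, 0.034, np.float64(0.0)], [100, 0.016, 0.015, 0.035, np.float64(0.0)], [100, 0.015, 0.015, 0.034, np.float64(0.0)], [100, 0.015, 0.015, 0.034, np.float64(0.0)], [100, 0.015, 0.014, 0.034, np.float64(0.0)], [100, 0.015, 0.015, 0.035, np.float64(0.0)]]
```

{"fn": "jog_arm", "kwargs": {
  "plan": [
    [[100,0.015,0.015,0.034,0],[100,0.015,0.014,0.034,0],[100,0.016,0.015,0.035,0],[100,0.015,0.015,0.034,0],[100,0.015,0.015,0.034,0],[100,0.015,0.014,0.034,0],[100,0.015,0.015,0.035,0],[100,0,0,0,0]]
  ]
}}

```text
time_s: 5.1
tcp_pos: [0.5953, 0.0624, 0.1525]
tool_rot: [-0.003, 0.693, 0.72, -0.002]
wrist_force: [-2.7, -0.1, -0.7]
finger_gap: 0.0941
```

```bash
python3 - <<'E'
from h import *
import pickle
s=ctrl.read_state();d=ctrl.snapshot("wrist");cv2.imwrite("pics/wrist3.png",d["color"]);print(s["tcp_pos"],s["dq"].round(3))
pickle.dump((s,d),open("w3.pkl","wb"))
print(proj(d,(.5967,.0605,.099),s),proj(d,(.5987,-.0053,.099),s))
E
```

```text
[0.59531001 0.06236494 0.15249793] [ 0.046 -0.096  0.002 -0.022 -0.061  0.096  0.087]
(np.float64(324.700509072146), np.float64(218.50437241174194)) (np.float64(323.77231472784086), np.float64(291.0730488344906))
```

View pics/wrist3.png

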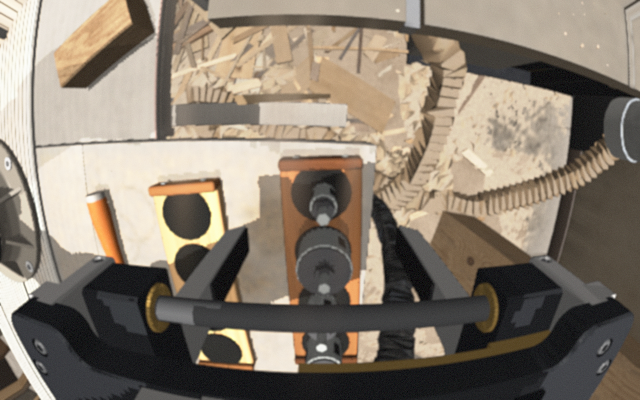

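```bash
python3 plan.py 0.596 0.061 0.039 1.7
```

```text
[0.5956 0.0612 0.1557]
resid mm [ 0.4 -0.2  0.3] n 3
[[100, -0.0, 0.0, 0.039, np.float64(0.2)], [100, -0.0, 0.0, 0.039, np.float64(0.2)], [100, -0.0, 0.0, 0.039, np.float64(0.2)]]
```

{"fn": "jog_arm", "kwargs": {
  "plan": [
    [[100,0,0,0.03,0],[100,0,0,0.03,0],[100,0,0,0.03,0],[100,0,0,0.02,0],[100,0,0,0.007,0],[100,0,0,0,0],[100,0,0,0,0]]
  ]
}}

```text
time_s: 5.73
tcp_pos: [0.5977, 0.0594, 0.0441]
tool_rot: [0.001, 0.695, 0.719, 0.001]
wrist_force: [0.6, 0.7, 0.1]
finger_gap: 0.0942
```

{"fn": "jog_arm", "kwargs": {
  "plan": [
    [[22,0,0,0,0],[22,0,0,0,0],[22,0,0,0,0],[22,0,0,0,0],[22,0,0,0,0],[22,0,0,0,0]]
  ],
  "force": 15
}}

```text
time_s: 6.23
tcp_pos: [0.597, 0.0596, 0.0427]
tool_rot: [0.0, 0.695, 0.719, 0.0]
wrist_force: [-0.1, 0.0, 0.1]
finger_gap: 0.0577
```

{"fn": "jog_arm", "kwargs": {
  "plan": [
    [[15,0,0,0,0],[15,0,0,0,0],[15,0,0,0,0],[15,0,0,0,0],[15,0,0,0,0],[15,0,0,0,0],[15,0,0,0,0]]
  ],
  "force": 20
}}

```text
time_s: 6.82
tcp_pos: [0.5968, 0.0596, 0.0425]
tool_rot: [-0.0, 0.695, 0.719, -0.0]
wrist_force: [0.7, 0.2, -0.3]
finger_gap: 0.0247
```

{"fn": "jog_arm", "kwargs": {
  "plan": [
    [[15,0,0,-0.02,0],[15,0,0,-0.035,0],[15,0,0,-0.035,0],[15,0,0,-0.035,0],[15,0,0,-0.025,0],[15,0,0,0,0]]
  ]
}}

```text
time_s: 7.32
tcp_pos: [0.5992, 0.0602, 0.1979]
tool_rot: [0.002, 0.695, 0.719, 0.003]
wrist_force: [0.4, 0.1, -1.1]
finger_gap: 0.0245
```

```bash
python3 plan.py 0.4632 -0.167 0.19 40 15
```

```text
[0.5992 0.0602 0.1979]
resid mm [ 0.6 -0.   0.1] n 7
[[15.0, -0.032, -0.021, 0.001, np.float64(-5.4)], [15.0, -0.029, -0.023, 0.001, np.float64(-5.4)], [15.0, -0.028, -0.026, 0.001, np.float64(-5.4)], [15.0, -0.025, -0.029, 0.002, np.float64(-5.4)], [15.0, -0.022, -0.031, 0.001, np.float64(-5.4)], [15.0, -0.019, -0.032, 0.001, np.float64(-5.4)], [15.0, -0.015, -0.035, 0.001, np.float64(-5.4)]]
```

{"fn": "jog_arm", "kwargs": {
  "plan": [
    [[15,-0.032,-0.021,0,-5.4],[15,-0.029,-0.023,0,-5.4],[15,-0.028,-0.026,0,-5.4],[15,-0.025,-0.029,0,-5.4],[15,-0.022,-0.031,0,-5.4],[15,-0.019,-0.032,0,-5.4],[15,-0.015,-0.035,0,-5.4],[15,0,0,0,0]]
  ]
}}

```text
time_s: 7.98
tcp_pos: [0.4563, -0.1735, 0.1915]
tool_rot: [-0.001, 0.423, 0.906, -0.001]
wrist_force: [-0.1, -1.3, -1.2]
finger_gap: 0.0246
```

```bash
sleep 0; python3 - <<'E'
from h import *
s=ctrl.read_state();d=ctrl.snapshot("wrist");cv2.imwrite("pics/wrist4.png",d["color"]);print(s["tcp_pos"],s["dq"].round(3),s["joints"].round(2))
d=ctrl.snapshot("side");cv2.imwrite("pics/side4.png",d["color"])
E
python3 plan.py 0.4632 -0.167 0.06 40 15
```

```text
[ 0.45632736 -0.17349295  0.19154306] [-0.081  0.021 -0.054 -0.034  0.    -0.003 -0.359] [ 0.77  0.19 -0.6   2.01  0.13  0.98  0.8 ]
[ 0.4596 -0.1687  0.1921]
resid mm [-0.1 -0.1 -0.1] n 4
[[15.0, -0.0, 0.001, 0.033, np.float64(-0.1)], [15.0, -0.001, 0.001, 0.033, np.float64(-0.1)], [15.0, 0.0, 0.001, 0.033, np.float64(-0.1)], [15.0, -0.0, 0.001, 0.033, np.float64(-0.1)]]
```

View pics/wrist4.png

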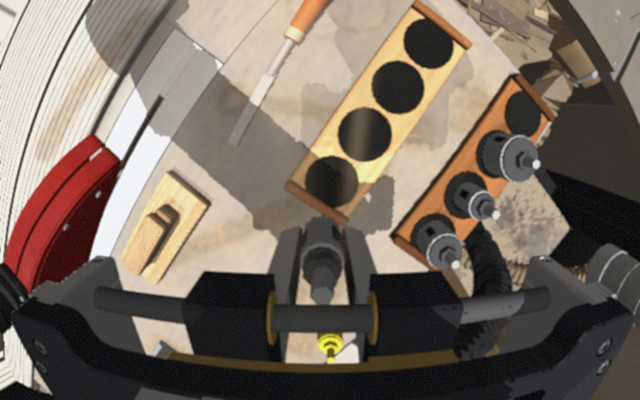

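View pics/side4.png

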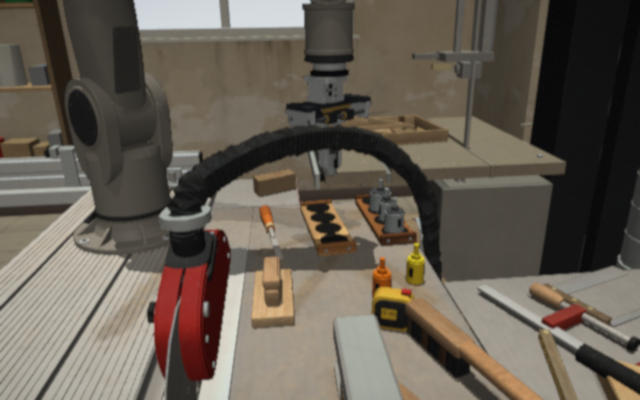

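{"fn": "jog_arm", "kwargs": {
  "plan": [
    [[15,0,0,0.03,0],[15,0,0,0.03,0],[15,0,0,0.03,0],[15,0,0,0.03,0],[15,0,0,0,0],[15,0,0,0,0],[15,0,0,0,0]]
  ]
}}

```text
time_s: 8.67
tcp_pos: [0.4617, -0.1664, 0.0737]
tool_rot: [0.0, 0.424, 0.906, 0.0]
wrist_force: [0.6, 0.8, -1.3]
finger_gap: 0.0244
```

```bash
python3 - <<'E'
from rack import *
s=ctrl.read_state();d=ctrl.snapshot("wrist");cv2.imwrite("pics/wrist5.png",d["color"]);print(s["tcp_pos"],s["wrist_force"])
pickle.dump((s,d),open("w5.pkl","wb"))
x=[.4531,-.0685,.1017]
print(proj_many(d,seatpts(x),s).round(1).tolist())
E
python3 plan.py 0.4632 -0.167 0.0435 40 15
```

```text
[ 0.46172748 -0.16639744  0.07367334] [ 0.5990013   0.80067922 -1.2558479 ]
[[465.4, 14.6], [423.2, 76.3], [373.5, 147.4], [323.1, 218.4]]
[ 0.462  -0.1668  0.0741]
resid mm [-0.2 -0.1  0.4] n 1
[[15.0, -0.001, 0.001, 0.031, np.float64(-0.2)]]
```

View pics/wrist5.png

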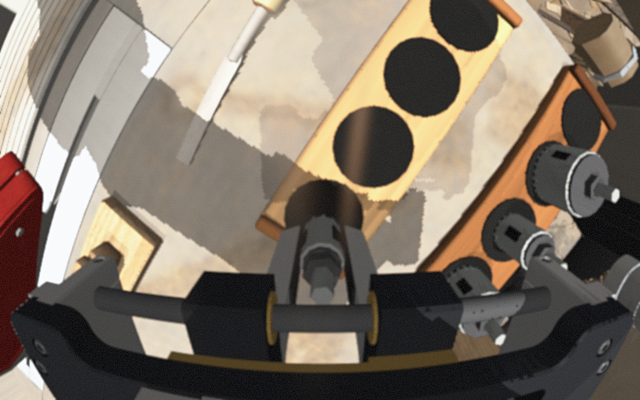

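{"fn": "jog_arm", "kwargs": {
  "plan": [
    [[15,-0.001,0.001,0.018,0],[15,0,0,0.009,0],[15,0,0,0.003,0],[15,0,0,0,0],[15,0,0,0.001,0],[15,0,0,0,0],[15,0,0,0,0]]
  ]
}}

```text
time_s: 9.3
tcp_pos: [0.4625, -0.1674, 0.0423]
tool_rot: [0.0, 0.425, 0.905, 0.0]
wrist_force: [-1.8, 1.5, 6.1]
finger_gap: 0.0247
```

{"fn": "jog_arm", "kwargs": {
  "plan": [
    [[30,0,0,0,0],[45,0,0,0,0],[60,0,0,0,0],[60,0,0,0,0],[60,0,0,0,0],[60,0,0,0,0]]
  ]
}}

```text
time_s: 9.8
tcp_pos: [0.4621, -0.1673, 0.0415]
tool_rot: [-0.0, 0.425, 0.905, 0.0]
wrist_force: [-0.7, 0.5, -0.7]
finger_gap: 0.0554
```

{"fn": "jog_arm", "kwargs": {
  "plan": [
    [[100,0,0,-0.02,0],[100,0,0,-0.035,0],[100,0,0,-0.04,0],[100,0,0,-0.035,0],[100,0,0,-0.02,0],[100,0,0,0,0]]
  ]
}}

```text
time_s: 10.3
tcp_pos: [0.4641, -0.1678, 0.1958]
tool_rot: [0.003, 0.425, 0.905, -0.0]
wrist_force: [0.8, -0.3, -0.4]
finger_gap: 0.0922
```

```bash
python3 - <<'E'
from h import *
s=ctrl.read_state();d=ctrl.snapshot("wrist");cv2.imwrite("pics/wrist6.png",d["color"]);print(s["tcp_pos"])
d=ctrl.snapshot("side");cv2.imwrite("pics/side6.png",cv2.resize(d["color"][150:270,280:440],None,fx=5,fy=5,interpolation=cv2.INTER_CUBIC))
E
python3 plan.py 0.599 -0.004 0.16 3 100
```

```text
[ 0.46413301 -0.16782705  0.19580336]
[ 0.4623 -0.1676  0.1919]
resid mm [-0.1 -0.3  0.1] n 6
[[100.0, 0.006, 0.035, 0.005, np.float64(6.1)], [100.0, 0.01, 0.034, 0.006, np.float64(6.1)], [100.0, 0.014, 0.033, 0.005, np.float64(6.1)], [100.0, 0.017, 0.031, 0.005, np.float64(6.1)], [100.0, 0.02, 0.029, 0.006, np.float64(6.1)], [100.0, 0.024, 0.027, 0.005, np.float64(6.1)]]
```

View pics/wrist6.png

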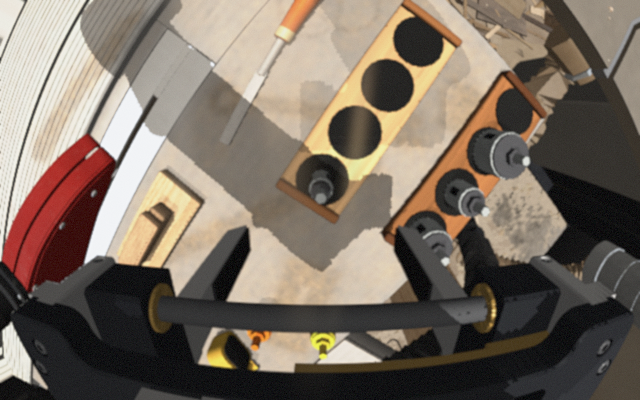

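View pics/side6.png

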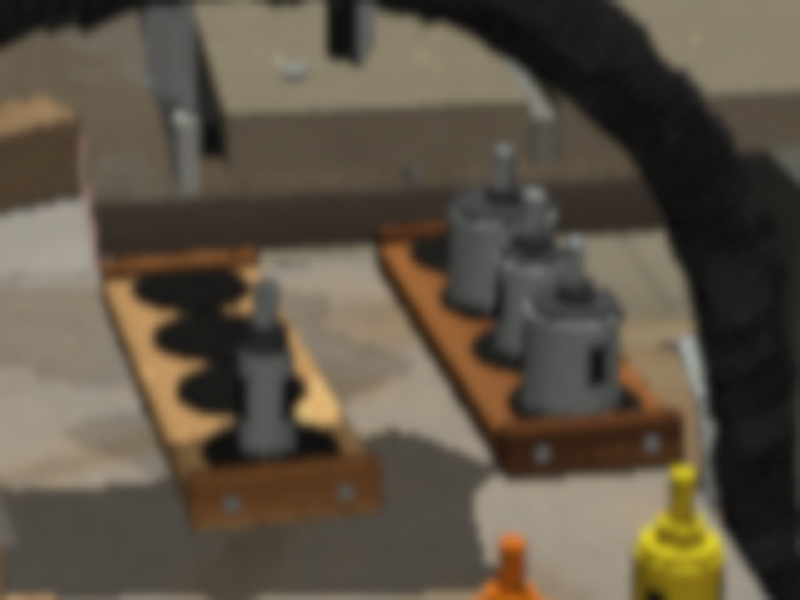

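{"fn": "jog_arm", "kwargs": {
  "plan": [
    [[100,0.006,0.035,0.005,6.1],[100,0.01,0.034,0.005,6.1],[100,0.014,0.033,0.005,6.1],[100,0.017,0.031,0.005,6.1],[100,0.02,0.029,0.005,6.1],[100,0.024,0.027,0.005,6.1],[100,0,0,0,0],[100,0,0,0,0]]
  ]
}}

```text
time_s: 11.07
tcp_pos: [0.5938, -0.003, 0.1598]
tool_rot: [-0.002, 0.681, 0.732, -0.001]
wrist_force: [-0.6, -0.3, 0.1]
finger_gap: 0.0942
```

```bash
python3 - <<'E'
from h import *
s=ctrl.read_state();d=ctrl.snapshot("wrist");cv2.imwrite("pics/wrist7.png",d["color"][100:400,200:460]);print(s["tcp_pos"])
print(proj(d,(.5992,-.004,.099),s))
E
python3 plan.py 0.599 -0.004 0.0425 3 100
```

```text
[ 0.59377317 -0.00299614  0.15984311]
(np.float64(329.37997943951143), np.float64(214.8435220710389))
[ 0.5933 -0.0048  0.1602]
resid mm [-0.3  0.4  0.3] n 3
[[100.0, 0.0, 0.002, 0.039, np.float64(0.4)], [100.0, 0.0, 0.002, 0.039, np.float64(0.4)], [100.0, 0.0, 0.002, 0.04, np.float64(0.4)]]
```

View pics/wrist7.png

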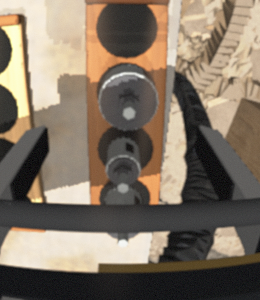

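{"fn": "jog_arm", "kwargs": {
  "plan": [
    [[100,0,0.003,0.03,0.4],[100,0,0.003,0.03,0.4],[100,0,0,0.03,0.4],[100,0,0,0.02,0],[100,0,0,0.008,0],[100,0,0,0,0],[70,0,0,0,0],[50,0,0,0,0]]
  ]
}}

```text
time_s: 11.78
tcp_pos: [0.6008, -0.0057, 0.0456]
tool_rot: [0.001, 0.69, 0.724, 0.001]
wrist_force: [-0.3, 0.6, 0.5]
finger_gap: 0.0839
```

{"fn": "jog_arm", "kwargs": {
  "plan": [
    [[45,0,0,0,0],[45,0,0,0,0],[45,0,0,0,0],[45,0,0,0,0],[45,0,0,0,0],[45,0,0,0,0],[45,0,0,0,0]]
  ],
  "force": 25
}}

```text
time_s: 12.37
tcp_pos: [0.6002, -0.0053, 0.0446]
tool_rot: [0.0, 0.69, 0.724, 0.0]
wrist_force: [-2.7, -1.3, 6.8]
finger_gap: 0.0545
```

{"fn": "jog_arm", "kwargs": {
  "plan": [
    [[45,0,0,-0.02,0],[45,0,0,-0.035,0],[45,0,0,-0.035,0],[45,0,0,-0.035,0],[45,0,0,-0.025,0],[45,0,0,0,0]]
  ],
  "force": 30
}}

```text
time_s: 12.87
tcp_pos: [0.6023, -0.0049, 0.1994]
tool_rot: [0.002, 0.69, 0.724, 0.002]
wrist_force: [0.9, 0.0, -3.3]
finger_gap: 0.0545
```

```bash
python3 plan.py 0.457 -0.1035 0.19 15 45
```

```text
[ 0.6023 -0.0049  0.1994]
resid mm [ 0.3 -0.4 -0.4] n 5
[[45.0, -0.018, -0.03, 0.002, np.float64(-2.4)], [45.0, -0.017, -0.031, 0.002, np.float64(-2.4)], [45.0, -0.016, -0.031, 0.002, np.float64(-2.4)], [45.0, -0.014, -0.032, 0.002, np.float64(-2.4)], [45.0, -0.013, -0.033, 0.001, np.float64(-2.4)]]
```

{"fn": "jog_arm", "kwargs": {
  "plan": [
    [[45,-0.018,-0.03,0.002,-2.4],[45,-0.017,-0.031,0.002,-2.4],[45,-0.016,-0.031,0.002,-2.4],[45,-0.014,-0.032,0.002,-2.4],[45,-0.013,-0.033,0.001,-2.4],[45,0,0,0,0],[45,0,0,0.03,0],[45,0,0,0.03,0]]
  ]
}}

```text
time_s: 13.53
tcp_pos: [0.4549, -0.1044, 0.1252]
tool_rot: [0.002, 0.611, 0.792, 0.0]
wrist_force: [0.2, -1.6, -4.0]
finger_gap: 0.0547
```

{"fn": "jog_arm", "kwargs": {
  "plan": [
    [[45,0,0,0.03,0],[45,0,0,0.02,0],[45,0,0,0,0],[45,0,0,0,0],[45,0,0,0,0]]
  ]
}}

```text
time_s: 13.95
tcp_pos: [0.455, -0.1033, 0.076]
tool_rot: [0.0, 0.61, 0.792, 0.0]
wrist_force: [0.3, 0.4, -2.4]
finger_gap: 0.0548
```

```bash
python3 - <<'E'
from rack import *
s=ctrl.read_state();d=ctrl.snapshot("wrist");cv2.imwrite("pics/wrist8.png",d["color"]);print(s["tcp_pos"])
x=[.4531,-.0685,.1017]
print(proj_many(d,seatpts(x),s).round(1).tolist())
E
python3 plan.py 0.457 -0.1035 0.0446 15 45
```

```text
[ 0.45498729 -0.10333006  0.07598655]
[[353.5, 41.2], [339.2, 128.3], [324.8, 213.6], [312.4, 286.0]]
[ 0.4553 -0.1035  0.0763]
resid mm [-0.2 -0.5  0.3] n 1
[[45.0, -0.0, 0.002, 0.032, np.float64(-0.2)]]
```

View pics/wrist8.png

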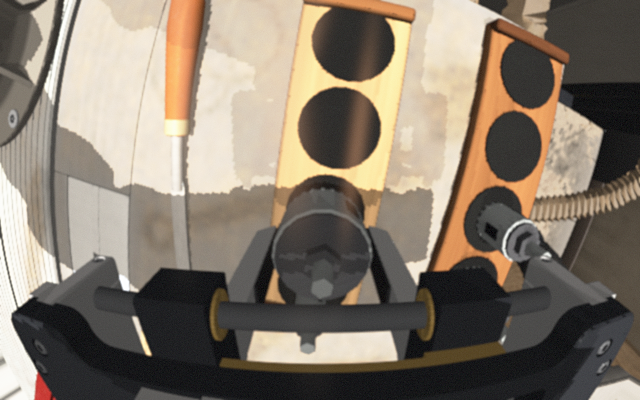

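{"fn": "jog_arm", "kwargs": {
  "plan": [
    [[45,0,0.002,0.018,0],[45,0,0,0.009,0],[45,0,0,0.003,0],[45,0,0,0,0],[45,0,0,0.001,0],[45,0,0,0,0],[45,0,0,0,0]]
  ]
}}

```text
time_s: 14.58
tcp_pos: [0.4567, -0.1031, 0.0447]
tool_rot: [0.0, 0.61, 0.792, 0.0]
wrist_force: [0.1, -0.5, -3.7]
finger_gap: 0.0545
```

{"fn": "jog_arm", "kwargs": {
  "plan": [
    [[45,0,0,0.001,0],[45,0,0,0,0],[45,0,0,0,0]]
  ]
}}

```text
time_s: 14.83
tcp_pos: [0.4568, -0.1032, 0.0443]
tool_rot: [0.001, 0.61, 0.792, -0.0]
wrist_force: [-5.8, -0.4, 18.0]
finger_gap: 0.0545
```

Contact. Release.

{"fn": "jog_arm", "kwargs": {
  "plan": [
    [[65,0,0,0,0],[75,0,0,0,0],[90,0,0,0,0],[90,0,0,0,0],[90,0,0,0,0],[90,0,0,0,0]]
  ]
}}

```text
time_s: 15.33
tcp_pos: [0.4565, -0.1029, 0.0432]
tool_rot: [0.0, 0.61, 0.792, 0.0]
wrist_force: [-0.4, 0.8, 0.1]
finger_gap: 0.0842
```

{"fn": "jog_arm", "kwargs": {
  "plan": [
    [[100,0,0,-0.015,0],[100,0,0,-0.03,0],[100,0,0,-0.04,0],[100,0,0,-0.04,0],[100,0,0,-0.025,0],[100,0,0,0,0]]
  ]
}}

```text
time_s: 15.83
tcp_pos: [0.4589, -0.1033, 0.1982]
tool_rot: [0.003, 0.61, 0.792, 0.001]
wrist_force: [0.8, -0.3, 0.4]
finger_gap: 0.0938
```

```bash
python3 - <<'E'
from h import *
s=ctrl.read_state();d=ctrl.snapshot("wrist");cv2.imwrite("pics/wrist9.png",d["color"]);print(s["tcp_pos"])
E
python3 plan.py 0.600 -0.070 0.17 15 100
```

```text
[ 0.45889866 -0.10325168  0.19823764]
[ 0.4579 -0.1034  0.1957]
resid mm [ 0.  -0.3  0.3] n 4
[[100.0, -0.001, 0.036, 0.006, np.float64(-0.1)], [100.0, -0.001, 0.037, 0.007, np.float64(-0.1)], [100.0, -0.001, 0.036, 0.006, np.float64(-0.1)], [100.0, -0.001, 0.037, 0.007, np.float64(-0.1)]]
```

View pics/wrist9.png

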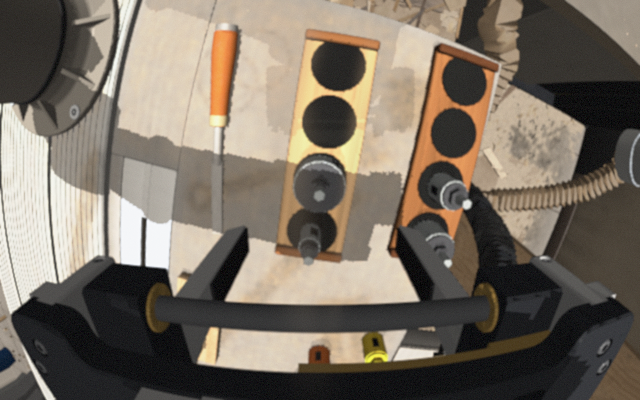

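```bash
cat > clr.py <<'E'
from h import *
import pickle
C=pickle.load(open("hose.pkl","rb"))
def clr(x,y,z,yaw,hx=.0375,hy=.0885,r=.02):
    a=np.radians(yaw);ty=np.array([np.cos(a),np.sin(a)]);tx=np.array([-np.sin(a),np.cos(a)])
    q=C[C[:,2]+r>z+.089];v=q[:,:2]-[x,y];dx=np.maximum(abs(v@tx)-hx,0);dy=np.maximum(abs(v@ty)-hy,0)
    d=np.hypot(dx,dy);return round((d.min()-r)*1000,1)
E
python3 - <<'E'
from clr import *
for yaw in range(-90,91,15): print(yaw,"35:",clr(.6005,-.0708,.042,yaw),"45:",clr(.6035,-.137,.042,yaw),clr(.6035,-.137,.085,yaw),"p25",clr(.463,-.167,.042,yaw))
# width in scene of hose
E
```

```text
-90 35: -20.0 45: -20.0 -20.0 p25 -20.0
-75 35: -20.0 45: -20.0 -20.0 p25 -20.0
-60 35: -20.0 45: -20.0 -20.0 p25 -20.0
-45 35: -20.0 45: -20.0 -20.0 p25 -20.0
-30 35: -20.0 45: -20.0 -20.0 p25 -20.0
-15 35: -10.1 45: -20.0 -20.0 p25 -20.0
0 35: 9.1 45: -20.0 -20.0 p25 -20.0
15 35: 23.7 45: -20.0 -20.0 p25 -9.4
30 35: 26.5 45: -20.0 -20.0 p25 11.9
45 35: 4.8 45: -20.0 -20.0 p25 21.2
60 35: -12.3 45: -20.0 -20.0 p25 1.9
75 35: -20.0 45: -20.0 -20.0 p25 -16.8
90 35: -20.0 45: -20.0 -20.0 p25 -20.0
```

```bash
python3 plan.py 0.6005 -0.070 0.17 24 100
```

```text
[ 0.4579 -0.1034  0.1957]
resid mm [-0.3  0.1  0.3] n 4
[[100.0, -0.001, 0.037, 0.006, np.float64(-2.3)], [100.0, -0.002, 0.036, 0.007, np.float64(-2.3)], [100.0, -0.004, 0.037, 0.006, np.float64(-2.3)], [100.0, -0.006, 0.036, 0.007, np.float64(-2.3)]]
```

{"fn": "jog_arm", "kwargs": {
  "plan": [
    [[100,-0.001,0.037,0.006,-2.3],[100,-0.002,0.036,0.007,-2.3],[100,-0.004,0.037,0.006,-2.3],[100,-0.006,0.036,0.007,-2.3],[100,0,0,0,0],[100,0,0,0,0],[100,0,0,0,0]]
  ]
}}

```text
time_s: 16.47
tcp_pos: [0.5984, -0.0695, 0.1658]
tool_rot: [-0.001, 0.545, 0.839, -0.0]
wrist_force: [0.5, 0.4, -0.3]
finger_gap: 0.0941
```

```bash
python3 - <<'E'
from h import *
s=ctrl.read_state();d=ctrl.snapshot("wrist");cv2.imwrite("pics/wrist10.png",d["color"]);print(s["tcp_pos"],s["wrist_force"])
print(proj(d,(.6003,-.0705,.099),s))
d=ctrl.snapshot("side");cv2.imwrite("pics/side10.png",cv2.resize(d["color"][30:280,240:480],None,fx=2.4,fy=2.4))
E
python3 plan.py 0.6003 -0.0705 0.0430 24 100
```

```text
[ 0.59839526 -0.06945851  0.1658172 ] [ 0.50585881  0.40207145 -0.30328907]
(np.float64(324.10506925439284), np.float64(213.09270470169474))
[ 0.5984 -0.0701  0.167 ]
resid mm [-0.3 -0.3 -0. ] n 4
[[100.0, -0.0, 0.0, 0.031, np.float64(-0.0)], [100.0, -0.001, 0.001, 0.031, np.float64(-0.0)], [100.0, 0.0, 0.0, 0.031, np.float64(-0.0)], [100.0, -0.0, 0.001, 0.031, np.float64(-0.0)]]
```

View pics/wrist10.png

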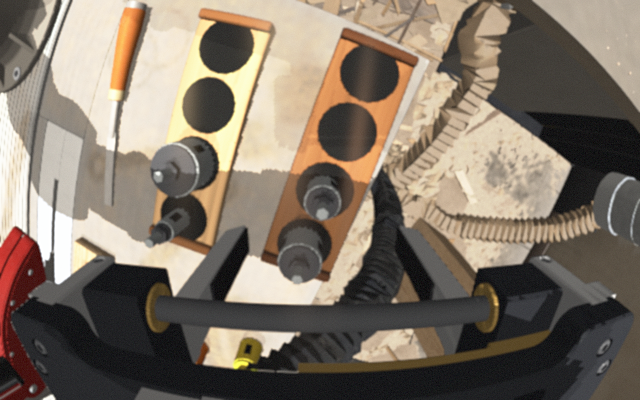

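View pics/side10.png

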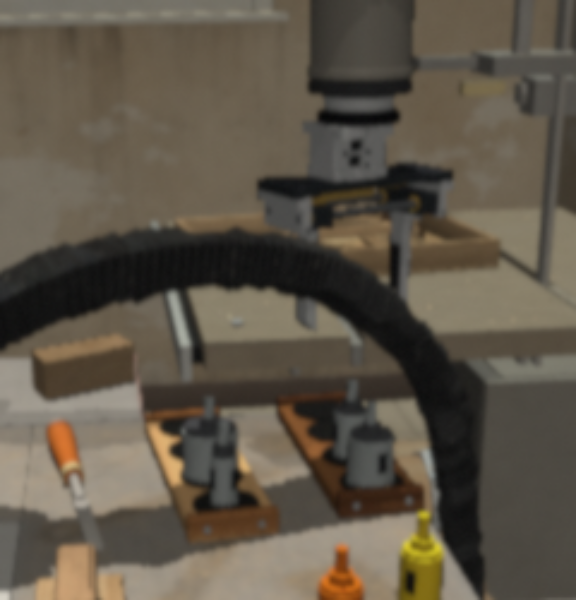

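{"fn": "jog_arm", "kwargs": {
  "plan": [
    [[100,0,0.001,0.025,0],[100,0,0.001,0.03,0],[100,0,0,0.03,0],[100,0,0,0.025,0],[100,0,0,0.013,0],[100,0,0,0,0],[60,0,0,0,0],[40,0,0,0,0]]
  ]
}}

```text
time_s: 17.23
tcp_pos: [0.6021, -0.069, 0.046]
tool_rot: [0.001, 0.545, 0.838, 0.0]
wrist_force: [0.4, -0.4, -0.1]
finger_gap: 0.0837
```

{"fn": "jog_arm", "kwargs": {
  "plan": [
    [[25,0,0,0,0],[25,0,0,0,0],[25,0,0,0,0],[25,0,0,0,0],[25,0,0,0,0],[25,0,0,0,0],[25,0,0,0,0],[25,0,0,0,0]]
  ],
  "force": 25
}}

```text
time_s: 17.9
tcp_pos: [0.6011, -0.0689, 0.0442]
tool_rot: [-0.0, 0.545, 0.838, -0.0]
wrist_force: [-1.5, 0.5, 0.7]
finger_gap: 0.0343
```

{"fn": "jog_arm", "kwargs": {
  "plan": [
    [[25,0,0,-0.02,0],[25,0,0,-0.035,0],[25,0,0,-0.035,0],[25,0,0,-0.035,0],[25,0,0,-0.025,0],[25,0,0,0,0]]
  ]
}}

```text
time_s: 18.4
tcp_pos: [0.6036, -0.0686, 0.1995]
tool_rot: [0.003, 0.545, 0.838, 0.002]
wrist_force: [0.5, 0.7, -2.0]
finger_gap: 0.0343
```

```bash
python3 plan.py 0.4498 -0.0346 0.19 10 25
```

```text
[ 0.6036 -0.0686  0.1995]
resid mm [-0.5  0.3  0.5] n 4
[[25.0, 0.023, -0.032, 0.002, np.float64(3.5)], [25.0, 0.022, -0.033, 0.003, np.float64(3.5)], [25.0, 0.019, -0.034, 0.002, np.float64(3.5)], [25.0, 0.017, -0.035, 0.003, np.float64(3.5)]]
```

{"fn": "jog_arm", "kwargs": {
  "plan": [
    [[25,0.023,-0.032,0.002,3.5],[25,0.022,-0.033,0.003,3.5],[25,0.019,-0.034,0.002,3.5],[25,0.017,-0.035,0.003,3.5],[25,0,0,0,0],[25,0,0,0.03,0],[25,0,0,0.03,0],[25,0,0,0.03,0]]
  ]
}}

```text
time_s: 19.07
tcp_pos: [0.4479, -0.0353, 0.0933]
tool_rot: [0.001, 0.643, 0.766, 0.0]
wrist_force: [0.8, 0.2, -2.0]
finger_gap: 0.0346
```

{"fn": "jog_arm", "kwargs": {
  "plan": [
    [[25,0,0,0.02,0],[25,0,0,0.005,0],[25,0,0,0,0],[25,0,0,0,0],[25,0,0,0,0]]
  ]
}}

```text
time_s: 19.48
tcp_pos: [0.4488, -0.0351, 0.0703]
tool_rot: [0.001, 0.643, 0.766, 0.0]
wrist_force: [-0.7, 0.1, -0.4]
finger_gap: 0.0344
```

```bash
python3 - <<'E'
from rack import *
s=ctrl.read_state();d=ctrl.snapshot("wrist");cv2.imwrite("pics/wrist11.png",d["color"]);print(s["tcp_pos"])
x=[.4531,-.0685,.1017]
print(proj_many(d,seatpts(x),s).round(1).tolist())
E
python3 plan.py 0.4498 -0.0346 0.0445 10 25
```

```text
[ 0.44876464 -0.03509315  0.07032836]
[[330.3, 130.8], [323.5, 218.8], [317.6, 292.4], [313.0, 348.8]]
[ 0.4488 -0.0352  0.0704]
resid mm [-0.   0.4  0.1] n 1
[[25.0, 0.0, 0.001, 0.026, np.float64(-0.0)]]
```

View pics/wrist11.png

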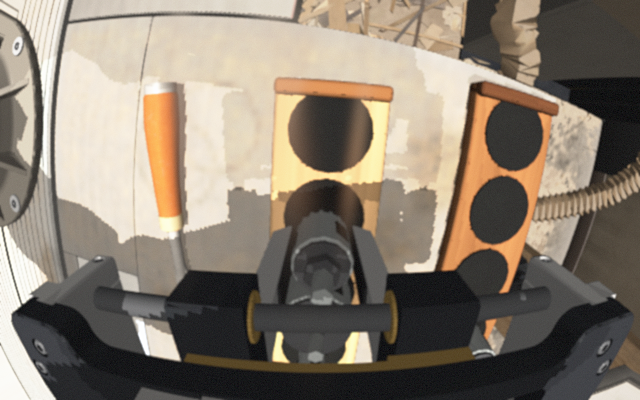

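{"fn": "jog_arm", "kwargs": {
  "plan": [
    [[25,0,0.001,0.015,0],[25,0,0,0.008,0],[25,0,0,0.003,0],[25,0,0,0,0],[25,0,0,0.001,0],[25,0,0,0,0],[25,0,0,0,0]]
  ]
}}

```text
time_s: 20.12
tcp_pos: [0.4491, -0.035, 0.0429]
tool_rot: [0.0, 0.643, 0.766, -0.0]
wrist_force: [-3.1, 0.4, 10.2]
finger_gap: 0.0346
```

{"fn": "jog_arm", "kwargs": {
  "plan": [
    [[45,0,0,0,0],[55,0,0,0,0],[70,0,0,0,0],[80,0,0,0,0],[80,0,0,0,0],[80,0,0,0,0]]
  ]
}}

```text
time_s: 20.62
tcp_pos: [0.449, -0.0349, 0.0422]
tool_rot: [-0.0, 0.643, 0.766, 0.0]
wrist_force: [-0.3, -1.1, -0.1]
finger_gap: 0.0711
```

{"fn": "jog_arm", "kwargs": {
  "plan": [
    [[100,0,0,-0.015,0],[100,0,0,-0.03,0],[100,0,0,-0.04,0],[100,0,0,-0.04,0],[100,0,0,-0.025,0],[100,0,0,0,0],[100,0,0,0,0]]
  ]
}}

```text
time_s: 21.2
tcp_pos: [0.4497, -0.0352, 0.1935]
tool_rot: [0.001, 0.643, 0.766, 0.001]
wrist_force: [-0.2, -0.2, -0.4]
finger_gap: 0.0939
```

```bash
python3 - <<'E'
from h import *
s=ctrl.read_state();d=ctrl.snapshot("wrist");cv2.imwrite("pics/wrist12.png",d["color"]);print(s["tcp_pos"])
d=ctrl.snapshot("side");cv2.imwrite("pics/side12.png",cv2.resize(d["color"][110:290,280:460],None,fx=3.3,fy=3.3,interpolation=cv2.INTER_CUBIC))
E
```

```text
[ 0.4496889  -0.035223    0.19349277]
```

View pics/wrist12.png

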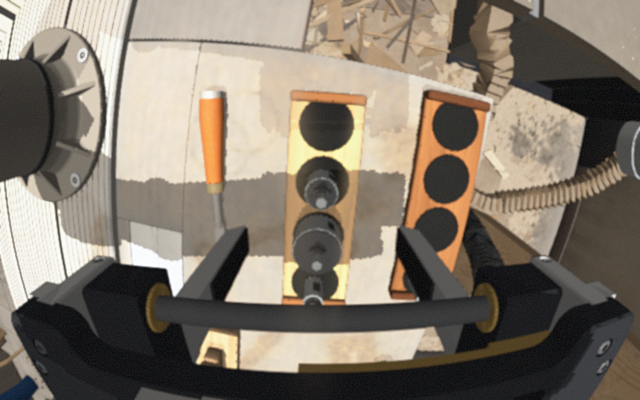

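View pics/side12.png

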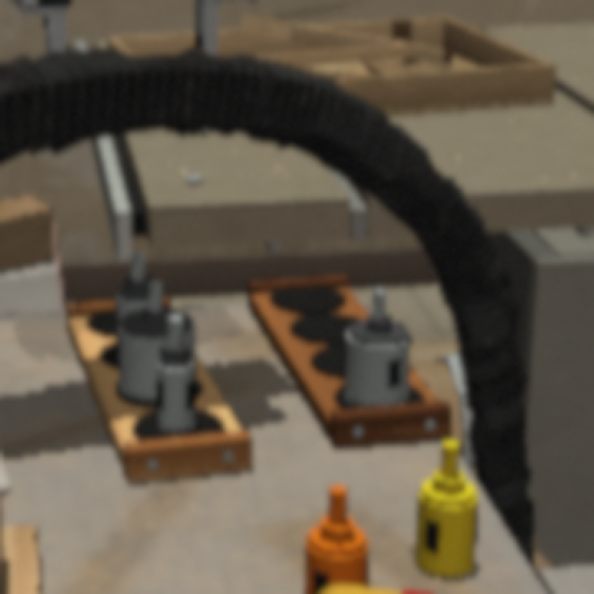

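```bash
python3 plan.py 0.495 -0.247 0.335 30 0; python3 - <<'E'
from clr import *
for z in np.arange(.04,.3,.01): print(round(z,2),[clr(.6035,-.137,z,y) for y in (20,30,40)],end=' ')
E
```

```text
[ 0.4485 -0.0351  0.1915]
resid mm [0.2 0.6 0.5] n 7
[[0.0, -0.031, 0.001, -0.02, np.float64(-2.9)], [0.0, -0.031, 0.0, -0.021, np.float64(-2.9)], [0.0, -0.031, -0.002, -0.02, np.float64(-2.9)], [0.0, -0.031, -0.003, -0.021, np.float64(-2.9)], [0.0, -0.03, -0.005, -0.02, np.float64(-2.9)], [0.0, -0.031, -0.007, -0.021, np.float64(-2.9)], [0.0, -0.03, -0.008, -0.02, np.float64(-2.9)]]
0.04 [np.float64(-20.0), np.float64(-20.0), np.float64(-20.0)] 0.05 [np.float64(-20.0), np.float64(-20.0), np.float64(-20.0)] 0.06 [np.float64(-20.0), np.float64(-20.0), np.float64(-20.0)] 0.07 [np.float64(-20.0), np.float64(-20.0), np.float64(-20.0)] 0.08 [np.float64(-20.0), np.float64(-20.0), np.float64(-20.0)] 0.09 [np.float64(-20.0), np.float64(-20.0), np.float64(-20.0)] 0.1 [np.float64(-20.0), np.float64(-20.0), np.float64(-20.0)] 0.11 [np.float64(-20.0), np.float64(-20.0), np.float64(-20.0)] 0.12 [np.float64(-20.0), np.float64(-20.0), np.float64(-20.0)] 0.13 [np.float64(-20.0), np.float64(-20.0), np.float64(-20.0)] 0.14 [np.float64(-20.0), np.float64(-20.0), np.float64(-20.0)] 0.15 [np.float64(-20.0), np.float64(-20.0), np.float64(-20.0)] 0.16 [np.float64(-18.9), np.float64(-20.0), np.float64(-20.0)] 0.17 [np.float64(-13.4), np.float64(-15.6), np.float64(-12.1)] 0.18 [np.float64(6.6), np.float64(9.2), np.float64(13.1)] 0.19 [np.float64(38.5), np.float64(40.5), np.float64(45.2)] 0.2 [np.float64(76.4), np.float64(77.6), np.float64(82.8)] 0.21 [np.float64(118.1), np.float64(118.7), np.float64(123.7)] 0.22 [np.float64(160.9), np.float64(161.0), np.float64(165.5)] Traceback (most recent call last):
  File "<stdin>", line 2, in <module>
  File "clr.py", line 7, in clr
    d=np.hypot(dx,dy);return round((d.min()-r)*1000,1)
                                    ~~~~~^^
    return umr_minimum(a, axis, None, out, keepdims, initial, where)
ValueError: zero-size array to reduction operation minimum which has no identity
```

{"fn": "jog_arm", "kwargs": {
  "plan": [
    [[0,0,0,-0.036,0],[0,-0.01,0,-0.036,0],[0,-0.03,0.001,-0.036,-2.9],[0,-0.031,0,-0.036,-2.9],[0,-0.031,-0.002,0,-2.9],[0,-0.031,-0.003,0,-2.9],[0,-0.03,-0.005,0,-2.9],[0,-0.031,-0.007,0,-2.9]]
  ]
}}

```text
time_s: 21.97
tcp_pos: [0.4885, -0.2202, 0.3262]
tool_rot: [-0.001, 0.519, 0.855, -0.0]
wrist_force: [0.4, 1.8, 0.7]
finger_gap: 0.0445
```

{"fn": "jog_arm", "kwargs": {
  "plan": [
    [[0,-0.02,-0.006,0,-2.9],[0,0,0,0,0],[0,0,0,0,0],[0,0,0,0,0],[0,0,0,0,0]]
  ]
}}

```text
time_s: 22.38
tcp_pos: [0.4925, -0.2382, 0.3272]
tool_rot: [-0.001, 0.498, 0.867, 0.0]
wrist_force: [0.6, 0.4, 1.4]
finger_gap: 0.0109
```

```bash
python3 - <<'E'
from h import *
s=ctrl.read_state();d=ctrl.snapshot("wrist");cv2.imwrite("pics/wrist13.png",d["color"]);print(s["tcp_pos"],s["finger_gap"])
d=ctrl.snapshot("side");cv2.imwrite("pics/side13.png",cv2.resize(d["color"][30:290,220:460],None,fx=2.3,fy=2.3,interpolation=cv2.INTER_CUBIC))
E
python3 plan.py 0.495 -0.247 0.30 30 0
```

```text
[ 0.49248933 -0.23822598  0.32721102] 0.010911859222749136
[ 0.4925 -0.2385  0.3277]
resid mm [-0.3  0.3  0.3] n 1
[[0.0, -0.009, -0.002, 0.028, np.float64(0.3)]]
```

View pics/wrist13.png

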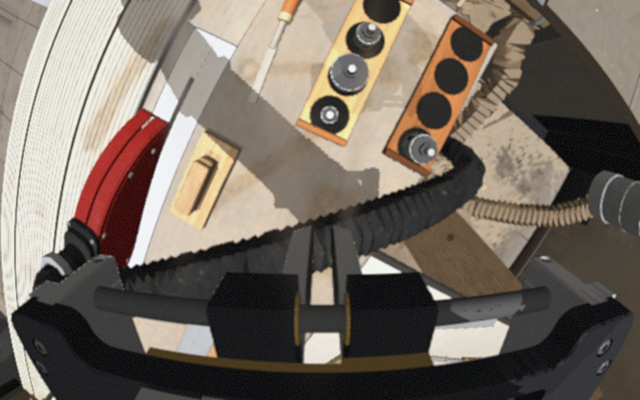

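View pics/side13.png

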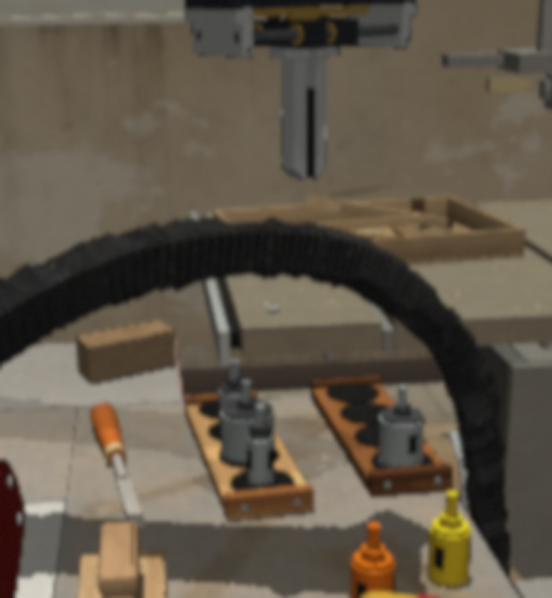

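{"fn": "jog_arm", "kwargs": {
  "plan": [
    [[0,-0.007,-0.001,0.012,0],[0,0,0,0.012,0],[0,0,0,0,0],[0,0,0,0,0]]
  ]
}}

```text
time_s: 22.82
tcp_pos: [0.4946, -0.2458, 0.3026]
tool_rot: [-0.001, 0.498, 0.867, 0.0]
wrist_force: [0.5, 0.6, -0.0]
finger_gap: 0.0004
```

{"fn": "jog_arm", "kwargs": {
  "plan": [
    [[0,0,0,0.002,0],[0,0,0,0.002,0],[0,0,0,0.002,0],[0,0,0,0.001,0],[0,0,0,0,0]]
  ]
}}

```text
time_s: 23.23
tcp_pos: [0.4951, -0.246, 0.2966]
tool_rot: [-0.0, 0.498, 0.867, 0.0]
wrist_force: [-0.9, -0.9, 0.4]
finger_gap: 0.0005
```

{"fn": "jog_arm", "kwargs": {
  "plan": [
    [[0,0,0,0.001,0],[0,0,0,0.001,0],[0,0,0,0.001,0],[0,0,0,0.001,0],[0,0,0,0,0]]
  ]
}}

```text
time_s: 23.65
tcp_pos: [0.4951, -0.246, 0.2925]
tool_rot: [-0.0, 0.498, 0.867, 0.0]
wrist_force: [0.2, 0.0, 0.2]
finger_gap: 0.0005
```

{"fn": "jog_arm", "kwargs": {
  "plan": [
    [[0,0,0,0.001,0],[0,0,0,0.001,0],[0,0,0,0.001,0],[0,0,0,0,0]]
  ]
}}

```text
time_s: 23.98
tcp_pos: [0.4951, -0.246, 0.2895]
tool_rot: [-0.0, 0.498, 0.867, 0.0]
wrist_force: [-0.8, -0.5, 0.6]
finger_gap: 0.0005
```

{"fn": "jog_arm", "kwargs": {
  "plan": [
    [[0,0,0,0.001,0],[0,0,0,0.001,0],[0,0,0,0,0]]
  ]
}}

```text
time_s: 24.23
tcp_pos: [0.4951, -0.246, 0.2876]
tool_rot: [-0.0, 0.498, 0.867, 0.0]
wrist_force: [1.2, -0.3, 0.4]
finger_gap: 0.0005
```

Tip at 0.280, the predicted hose top. I'll keep going in fine steps.

{"fn": "jog_arm", "kwargs": {
  "plan": [
    [[0,0,0,0.001,0],[0,0,0,0.001,0],[0,0,0,0,0]]
  ]
}}

```text
time_s: 24.48
tcp_pos: [0.4951, -0.246, 0.2856]
tool_rot: [-0.0, 0.498, 0.867, 0.0]
wrist_force: [-0.4, 0.8, 0.2]
finger_gap: 0.0005
```

{"fn": "jog_arm", "kwargs": {
  "plan": [
    [[0,0,0,0.001,0],[0,0,0,0.001,0],[0,0,0,0,0]]
  ]
}}

```text
time_s: 24.73
tcp_pos: [0.4951, -0.246, 0.2836]
tool_rot: [-0.0, 0.498, 0.867, 0.0]
wrist_force: [1.2, 0.0, 0.2]
finger_gap: 0.0004
```

{"fn": "jog_arm", "kwargs": {
  "plan": [
    [[0,0,0,0.001,0],[0,0,0,0.001,0],[0,0,0,0,0]]
  ]
}}

```text
time_s: 24.98
tcp_pos: [0.4951, -0.246, 0.2816]
tool_rot: [-0.0, 0.498, 0.867, 0.0]
wrist_force: [0.4, -0.2, 0.2]
finger_gap: 0.0005
```

```bash
python3 - <<'E'
from h import *
d=ctrl.snapshot("side");cv2.imwrite("pics/side14.png",cv2.resize(d["color"][30:290,220:460],None,fx=2.3,fy=2.3,interpolation=cv2.INTER_CUBIC))
d=ctrl.snapshot("scene");cv2.imwrite("pics/scene14.png",cv2.resize(d["color"][30:290,220:460],None,fx=2.3,fy=2.3,interpolation=cv2.INTER_CUBIC))
E
```

```text
(no output)
```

View pics/side14.png

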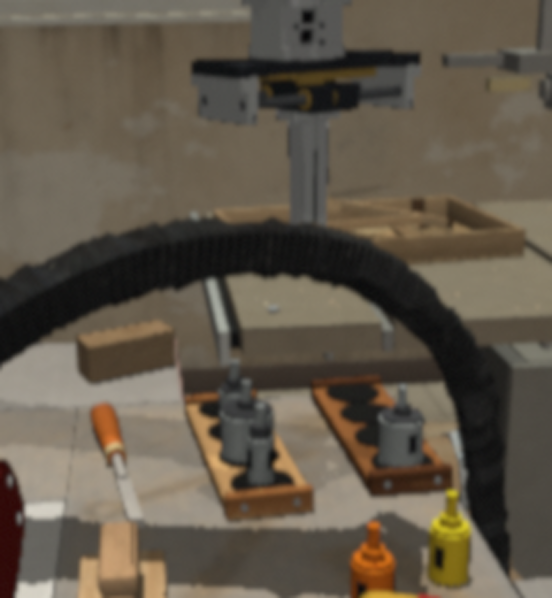

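View pics/scene14.png

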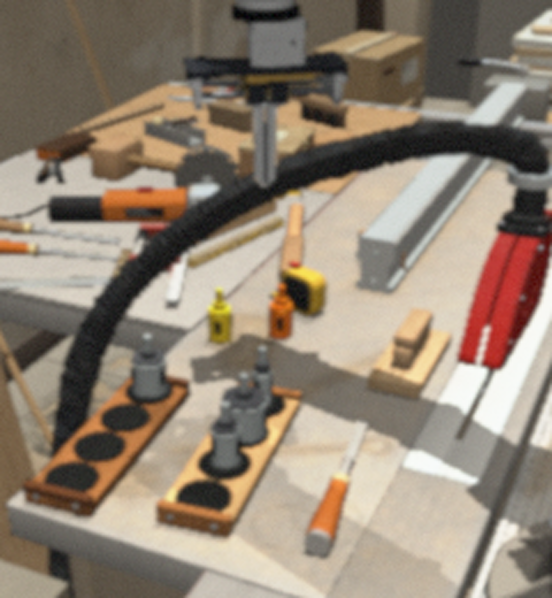

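{"fn": "jog_arm", "kwargs": {
  "plan": [
    [[0,0,0,0.001,0],[0,0,0,0.001,0],[0,0,0,0.001,0],[0,0,0,0,0]]
  ]
}}

```text
time_s: 25.42
tcp_pos: [0.4951, -0.246, 0.2785]
tool_rot: [-0.0, 0.498, 0.867, 0.0]
wrist_force: [0.1, 0.5, 0.0]
finger_gap: 0.0003
```

{"fn": "jog_arm", "kwargs": {
  "plan": [
    [[0,0,0,0.001,0],[0,0,0,0.001,0],[0,0,0,0.001,0],[0,0,0,0,0]]
  ]
}}

```text
time_s: 25.75
tcp_pos: [0.4951, -0.246, 0.2755]
tool_rot: [-0.0, 0.498, 0.867, 0.0]
wrist_force: [-0.7, 0.0, -0.1]
finger_gap: 0.0005
```

{"fn": "jog_arm", "kwargs": {
  "plan": [
    [[0,0,0,0.001,0],[0,0,0,0.001,0],[0,0,0,0.001,0],[0,0,0,0,0]]
  ]
}}

```text
time_s: 26.08
tcp_pos: [0.4951, -0.246, 0.2725]
tool_rot: [-0.0, 0.498, 0.867, 0.0]
wrist_force: [-0.2, -0.5, -0.2]
finger_gap: 0.0001
```

```bash
python3 - <<'E'
from h import *
s=ctrl.read_state();print(s["tcp_pos"],s["wrist_force"])
d=ctrl.snapshot("wrist");cv2.imwrite("pics/wrist15.png",d["color"])
d=ctrl.snapshot("scene");cv2.imwrite("pics/scene15.png",cv2.resize(d["color"][70:140,290:390],None,fx=7,fy=7,interpolation=cv2.INTER_CUBIC))
E
```

```text
[ 0.49507817 -0.24601466  0.27252129] [-0.16540276 -0.48171257 -0.24764137]
```

View pics/scene15.png

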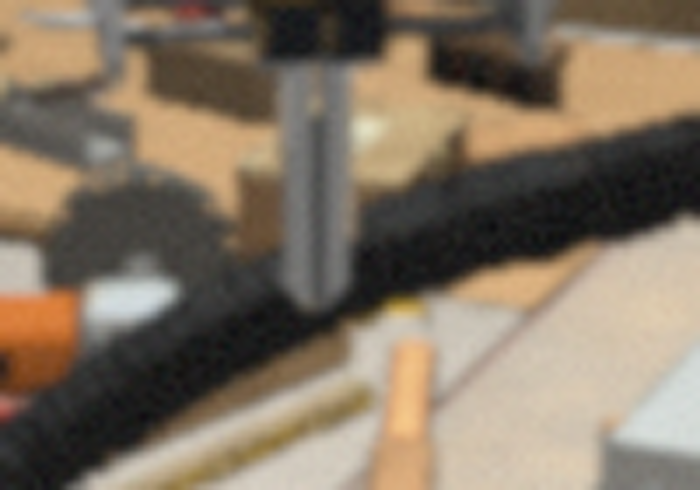

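View pics/wrist15.png

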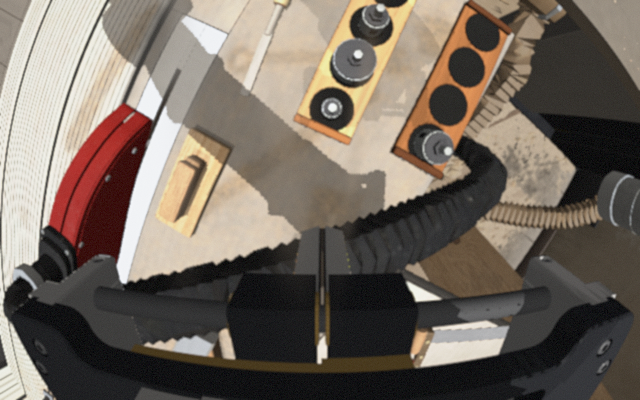

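{"fn": "jog_arm", "kwargs": {
  "plan": [
    [[0,-0.001,0,0,0],[0,-0.001,0,0,0],[0,-0.001,0,0,0],[0,0,0,0,0]]
  ]
}}

```text
time_s: 26.52
tcp_pos: [0.4968, -0.2489, 0.2727]
tool_rot: [-0.0, 0.498, 0.867, 0.0]
wrist_force: [0.4, -0.5, -0.5]
finger_gap: 0.0005
```

{"fn": "jog_arm", "kwargs": {
  "plan": [
    [[0,-0.001,0,0,0],[0,-0.001,0,0,0],[0,-0.001,0,0,0],[0,0,0,0,0]]
  ]
}}

```text
time_s: 26.85
tcp_pos: [0.4982, -0.2514, 0.2727]
tool_rot: [-0.0, 0.498, 0.867, 0.0]
wrist_force: [0.0, 1.0, 0.7]
finger_gap: 0.0004
```

{"fn": "jog_arm", "kwargs": {
  "plan": [
    [[0,-0.001,0,0,0],[0,-0.001,0,0,0],[0,-0.001,0,0,0],[0,0,0,0,0]]
  ]
}}

```text
time_s: 27.18
tcp_pos: [0.4998, -0.254, 0.2728]
tool_rot: [0.0, 0.498, 0.867, 0.0]
wrist_force: [0.1, 0.3, 0.4]
finger_gap: 0.0004
```

{"fn": "jog_arm", "kwargs": {
  "plan": [
    [[0,-0.001,0,0,0],[0,-0.001,0,0,0],[0,-0.001,0,0,0],[0,0,0,0,0]]
  ]
}}

```text
time_s: 27.52
tcp_pos: [0.5013, -0.2566, 0.2727]
tool_rot: [-0.0, 0.498, 0.867, 0.0]
wrist_force: [-0.3, 0.6, 0.2]
finger_gap: 0.0002
```

```bash
python3 - <<'E'
from h import *
s=ctrl.read_state();print(s["tcp_pos"],s["wrist_force"])
d=ctrl.snapshot("scene");cv2.imwrite("pics/scene16.png",cv2.resize(d["color"][70:140,290:390],None,fx=7,fy=7,interpolation=cv2.INTER_CUBIC))
E
```

```text
[ 0.5012759  -0.25662863  0.27272254] [-0.25645426  0.61605612  0.19201458]
```

View pics/scene16.png

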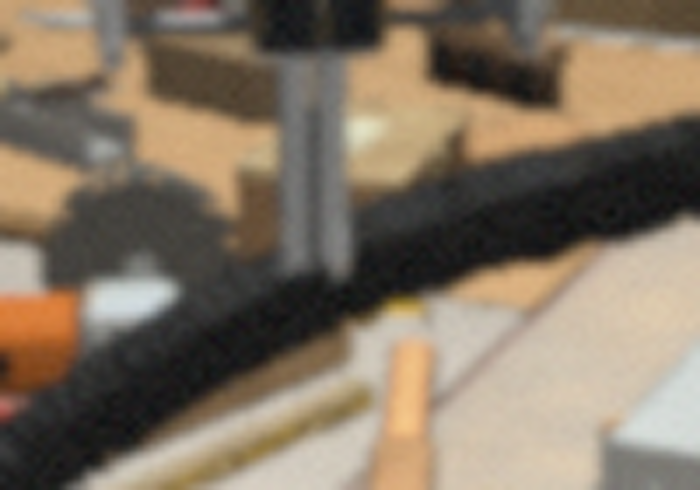

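{"fn": "jog_arm", "kwargs": {
  "plan": [
    [[100,0,0,-0.02,0],[100,0,0,-0.03,0],[100,0,0,-0.015,0],[100,0,0,0,0]]
  ]
}}

```text
time_s: 27.9
tcp_pos: [0.5025, -0.2567, 0.3413]
tool_rot: [0.002, 0.498, 0.867, 0.0]
wrist_force: [0.4, 0.1, -0.2]
finger_gap: 0.0234
```

```bash
python3 plan.py 0.6035 -0.137 0.21 25 100
```

```text
[ 0.5025 -0.2567  0.3413]
resid mm [ 0.2  0.3 -0.3] n 6
[[100.0, 0.009, 0.025, 0.022, np.float64(0.9)], [100.0, 0.009, 0.024, 0.022, np.float64(0.9)], [100.0, 0.009, 0.024, 0.022, np.float64(0.9)], [100.0, 0.01, 0.025, 0.022, np.float64(0.9)], [100.0, 0.011, 0.023, 0.021, np.float64(0.9)], [100.0, 0.01, 0.024, 0.022, np.float64(0.9)]]
```

{"fn": "jog_arm", "kwargs": {
  "plan": [
    [[100,0.009,0.025,0,0.9],[100,0.009,0.024,0,0.9],[100,0.009,0.024,0,0.9],[100,0.01,0.025,0,0.9],[100,0.011,0.023,0.02,0.9],[100,0.01,0.024,0.035,0.9],[100,0,0,0.035,0],[100,0,0,0.035,0]]
  ]
}}

```text
time_s: 28.57
tcp_pos: [0.6017, -0.1359, 0.2124]
tool_rot: [-0.0, 0.537, 0.843, 0.0]
wrist_force: [0.4, -0.4, -0.7]
finger_gap: 0.0772
```

{"fn": "jog_arm", "kwargs": {
  "plan": [
    [[100,0,0,0,0],[100,0,0,0,0],[100,0,0,0,0]]
  ]
}}

```text
time_s: 28.82
tcp_pos: [0.602, -0.1381, 0.2161]
tool_rot: [0.001, 0.538, 0.843, 0.0]
wrist_force: [0.7, 0.2, 0.5]
finger_gap: 0.0934
```

```bash
python3 - <<'E'
from h import *
s=ctrl.read_state();d=ctrl.snapshot("wrist");cv2.imwrite("pics/wrist17.png",d["color"]);print(s["tcp_pos"],s["wrist_force"])
print(proj(d,(.6032,-.137,.099),s))
E
python3 plan.py 0.6035 -0.137 0.0435 25 100
```

```text
[ 0.60196163 -0.13813323  0.21611597] [0.73162388 0.22704525 0.45925561]
(np.float64(323.75981660351164), np.float64(194.36616623212907))
[ 0.6023 -0.1382  0.2167]
resid mm [-0.2 -0.5 -0.2] n 5
[[100.0, 0.0, 0.0, 0.035, np.float64(-0.0)], [100.0, 0.0, 0.001, 0.034, np.float64(-0.0)], [100.0, 0.0, -0.0, 0.035, np.float64(-0.0)], [100.0, 0.0, 0.0, 0.035, np.float64(-0.0)], [100.0, 0.001, 0.001, 0.034, np.float64(-0.0)]]
```

View pics/wrist17.png

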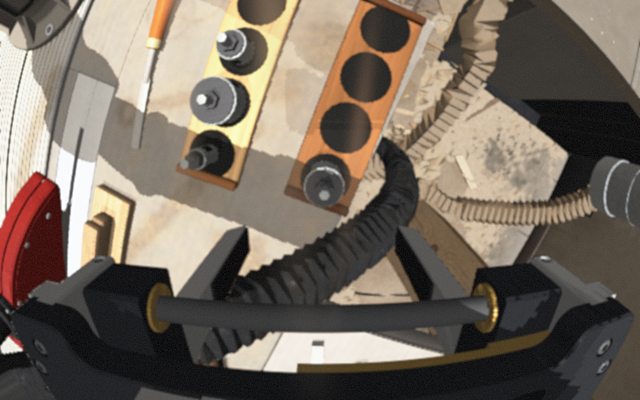

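{"fn": "jog_arm", "kwargs": {
  "plan": [
    [[100,0,0.001,0.012,0],[100,0,0,0.012,0],[100,0,0,0.004,0],[100,0,0,0.002,0],[100,0,0,0.002,0],[100,0,0,0.002,0],[100,0,0,0,0]]
  ]
}}

```text
time_s: 29.45
tcp_pos: [0.6021, -0.1375, 0.1802]
tool_rot: [-0.0, 0.538, 0.843, 0.0]
wrist_force: [-0.9, 1.0, -0.8]
finger_gap: 0.0938
```

{"fn": "jog_arm", "kwargs": {
  "plan": [
    [[100,0,0,0.001,0],[100,0,0,0.001,0],[100,0,0,0.001,0],[100,0,0,0.001,0],[100,0,0,0.001,0],[100,0,0,0.001,0]]
  ]
}}

```text
time_s: 29.95
tcp_pos: [0.6022, -0.1375, 0.1743]
tool_rot: [0.0, 0.538, 0.843, 0.0]
wrist_force: [-0.0, 1.5, 0.0]
finger_gap: 0.0941
```

{"fn": "jog_arm", "kwargs": {
  "plan": [
    [[100,0,0,0.001,0],[100,0,0,0.001,0],[100,0,0,0.001,0],[100,0,0,0.001,0],[100,0,0,0.001,0],[100,0,0,0.001,0]]
  ]
}}

```text
time_s: 30.45
tcp_pos: [0.6021, -0.1375, 0.1682]
tool_rot: [-0.0, 0.538, 0.843, 0.0]
wrist_force: [-0.4, 0.2, -0.1]
finger_gap: 0.0941
```

{"fn": "jog_arm", "kwargs": {
  "plan": [
    [[100,0,0,0.001,0],[100,0,0,0.001,0],[100,0,0,0.001,0],[100,0,0,0.001,0],[100,0,0,0.001,0],[100,0,0,0.001,0]]
  ]
}}

```text
time_s: 30.95
tcp_pos: [0.6021, -0.1375, 0.1622]
tool_rot: [-0.0, 0.538, 0.843, 0.0]
wrist_force: [0.7, 0.2, -0.2]
finger_gap: 0.0942
```

```bash
python3 - <<'E'
from h import *
for n in("side","scene"):
    d=ctrl.snapshot(n);x=230 if n=="scene" else 290
    cv2.imwrite(f"pics/{n}18.png",cv2.resize(d["color"][40:240,x:x+180],None,fx=2.9,fy=2.9,interpolation=cv2.INTER_CUBIC))
E
```

```text
(no output)
```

View pics/side18.png

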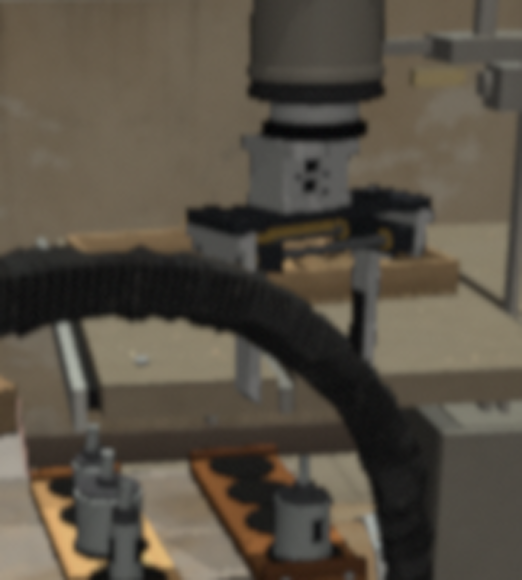

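View pics/scene18.png

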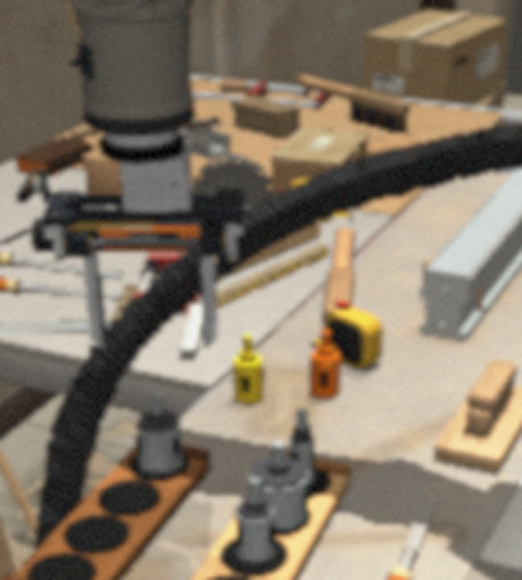

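{"fn": "jog_arm", "kwargs": {
  "plan": [
    [[100,0,0,0.001,0],[100,0,0,0.001,0],[100,0,0,0.001,0],[100,0,0,0.001,0],[100,0,0,0.001,0],[100,0,0,0.001,0]]
  ]
}}

```text
time_s: 31.55
tcp_pos: [0.6021, -0.1375, 0.1562]
tool_rot: [-0.0, 0.538, 0.843, 0.0]
wrist_force: [-0.7, 0.2, 0.6]
finger_gap: 0.0941
```

{"fn": "jog_arm", "kwargs": {
  "plan": [
    [[100,0,0,0.001,0],[100,0,0,0.001,0],[100,0,0,0.001,0],[100,0,0,0.001,0],[100,0,0,0.001,0],[100,0,0,0.001,0]]
  ]
}}

```text
time_s: 32.05
tcp_pos: [0.6022, -0.1375, 0.1502]
tool_rot: [-0.0, 0.538, 0.843, 0.0]
wrist_force: [0.3, -0.0, 0.3]
finger_gap: 0.0942
```

{"fn": "jog_arm", "kwargs": {
  "plan": [
    [[100,0,0,0.001,0],[100,0,0,0.001,0],[100,0,0,0.001,0],[100,0,0,0.001,0],[100,0,0,0.001,0],[100,0,0,0.001,0]]
  ]
}}

```text
time_s: 32.55
tcp_pos: [0.6022, -0.1375, 0.1442]
tool_rot: [0.0, 0.538, 0.843, 0.0]
wrist_force: [0.6, 0.1, 0.4]
finger_gap: 0.0941
```

{"fn": "jog_arm", "kwargs": {
  "plan": [
    [[100,0,0,0.001,0],[100,0,0,0.001,0],[100,0,0,0.001,0],[100,0,0,0.001,0],[100,0,0,0.001,0],[100,0,0,0.001,0]]
  ]
}}

```text
time_s: 33.05
tcp_pos: [0.6022, -0.1375, 0.1382]
tool_rot: [-0.0, 0.538, 0.843, 0.0]
wrist_force: [-0.3, -0.3, 1.2]
finger_gap: 0.0939
```

```bash
python3 - <<'E'
from h import *
s=ctrl.read_state();print(s["tcp_pos"],s["wrist_force"],s["torque"])
for n in("side","scene"):
    d=ctrl.snapshot(n);x=230 if n=="scene" else 290
    cv2.imwrite(f"pics/{n}19.png",cv2.resize(d["color"][40:240,x:x+180],None,fx=2.9,fy=2.9,interpolation=cv2.INTER_CUBIC))
E
```

```text
[ 0.60216896 -0.13750579  0.13822686] [-0.26263088 -0.33612857  1.18705061] [ 6.61153474e-03 -8.40058742e-02  6.46497257e-05]
```

View pics/scene19.png

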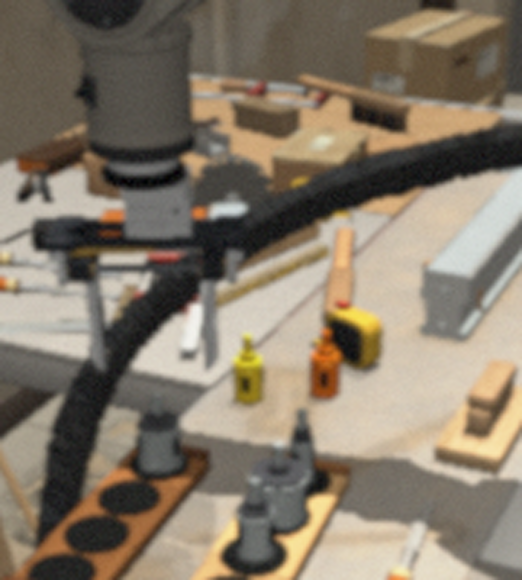

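View pics/side19.png

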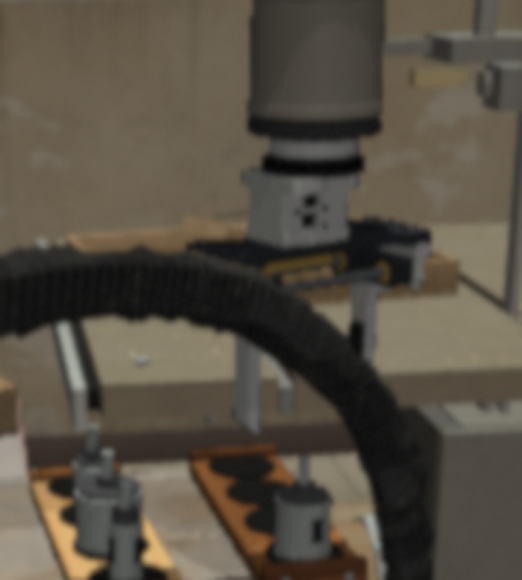

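{"fn": "jog_arm", "kwargs": {
  "plan": [
    [[100,0,0,0.001,0],[100,0,0,0.001,0],[100,0,0,0.001,0],[100,0,0,0.001,0],[100,0,0,0.001,0],[100,0,0,0.001,0],[100,0,0,0.001,0],[100,0,0,0.001,0]]
  ]
}}

```text
time_s: 33.82
tcp_pos: [0.6021, -0.1374, 0.1302]
tool_rot: [-0.0, 0.538, 0.843, 0.0]
wrist_force: [0.5, -0.0, 0.7]
finger_gap: 0.0941
```

{"fn": "jog_arm", "kwargs": {
  "plan": [
    [[100,0,0,0.001,0],[100,0,0,0.001,0],[100,0,0,0.001,0],[100,0,0,0.001,0],[100,0,0,0.001,0],[100,0,0,0.001,0],[100,0,0,0.001,0],[100,0,0,0.001,0]]
  ]
}}

```text
time_s: 34.48
tcp_pos: [0.6021, -0.1375, 0.1222]
tool_rot: [-0.0, 0.538, 0.843, 0.0]
wrist_force: [-0.6, -0.1, 0.2]
finger_gap: 0.094
```

{"fn": "jog_arm", "kwargs": {
  "plan": [
    [[100,0,0,0.001,0],[100,0,0,0.001,0],[100,0,0,0.001,0],[100,0,0,0.001,0],[100,0,0,0.001,0],[100,0,0,0.001,0],[100,0,0,0.001,0],[100,0,0,0.001,0]]
  ]
}}

```text
time_s: 35.15
tcp_pos: [0.6022, -0.1375, 0.1142]
tool_rot: [-0.0, 0.538, 0.843, 0.0]
wrist_force: [-0.4, -0.1, -0.6]
finger_gap: 0.0945
```

{"fn": "jog_arm", "kwargs": {
  "plan": [
    [[100,0,0,0.001,0],[100,0,0,0.001,0],[100,0,0,0.001,0],[100,0,0,0.001,0],[100,0,0,0.001,0],[100,0,0,0.001,0],[100,0,0,0.001,0],[100,0,0,0.001,0]]
  ]
}}

```text
time_s: 35.82
tcp_pos: [0.6022, -0.1375, 0.1062]
tool_rot: [-0.0, 0.538, 0.843, 0.0]
wrist_force: [0.8, -0.3, 0.2]
finger_gap: 0.0942
```

```bash
python3 - <<'E'
from h import *
s=ctrl.read_state();print(s["tcp_pos"],s["wrist_force"],s["torque"])
for n in("side","scene"):
    d=ctrl.snapshot(n);x=230 if n=="scene" else 290
    cv2.imwrite(f"pics/{n}20.png",cv2.resize(d["color"][40:240,x:x+180],None,fx=2.9,fy=2.9,interpolation=cv2.INTER_CUBIC))
E
```

```text
[ 0.60215508 -0.13747192  0.10621072] [ 0.78968886 -0.25222267  0.22469145] [-0.03623511 -0.11223314  0.02888614]
```

View pics/scene20.png

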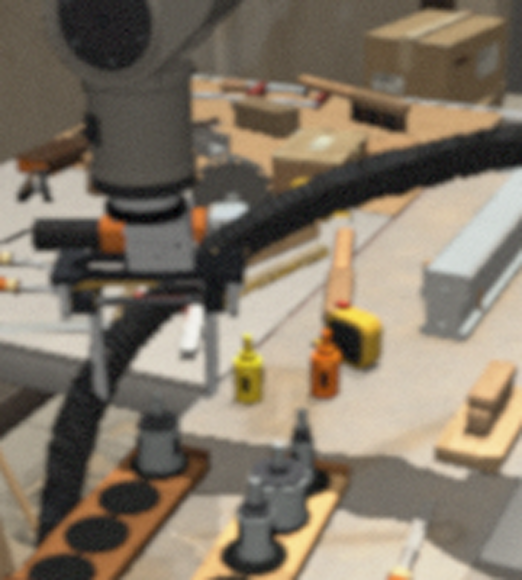

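View pics/side20.png

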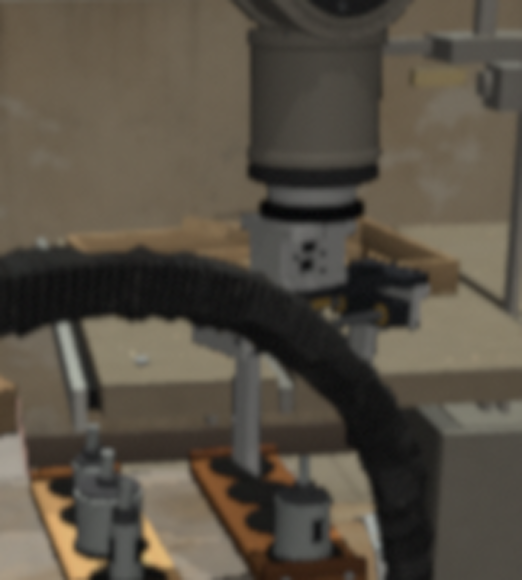

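{"fn": "jog_arm", "kwargs": {
  "plan": [
    [[100,0,0,0.002,0],[100,0,0,0.002,0],[100,0,0,0.002,0],[100,0,0,0.002,0],[100,0,0,0.002,0]]
  ]
}}

```text
time_s: 36.33
tcp_pos: [0.6021, -0.1375, 0.0961]
tool_rot: [-0.0, 0.538, 0.843, 0.0]
wrist_force: [0.5, 0.1, 0.2]
finger_gap: 0.0939
```

{"fn": "jog_arm", "kwargs": {
  "plan": [
    [[100,0,0,0.002,0],[100,0,0,0.002,0],[100,0,0,0.002,0],[100,0,0,0.002,0],[100,0,0,0.002,0]]
  ]
}}

```text
time_s: 36.75
tcp_pos: [0.6022, -0.1375, 0.0861]
tool_rot: [0.0, 0.538, 0.843, 0.0]
wrist_force: [0.4, 0.3, 0.0]
finger_gap: 0.0942
```

{"fn": "jog_arm", "kwargs": {
  "plan": [
    [[100,0,0,0.002,0],[100,0,0,0.002,0],[100,0,0,0.002,0],[100,0,0,0.002,0],[100,0,0,0.002,0]]
  ]
}}

```text
time_s: 37.17
tcp_pos: [0.6022, -0.1375, 0.0761]
tool_rot: [0.0, 0.538, 0.843, 0.0]
wrist_force: [-0.4, 0.6, -0.5]
finger_gap: 0.0937
```

{"fn": "jog_arm", "kwargs": {
  "plan": [
    [[100,0,0,0.002,0],[100,0,0,0.002,0],[100,0,0,0.002,0],[100,0,0,0.002,0],[100,0,0,0.002,0]]
  ]
}}

```text
time_s: 37.58
tcp_pos: [0.6021, -0.1375, 0.0661]
tool_rot: [-0.0, 0.538, 0.843, 0.0]
wrist_force: [0.2, 0.1, -0.2]
finger_gap: 0.0944
```

{"fn": "jog_arm", "kwargs": {
  "plan": [
    [[100,0,0,0.002,0],[100,0,0,0.002,0],[100,0,0,0.002,0],[100,0,0,0.002,0],[100,0,0,0.002,0]]
  ]
}}

```text
time_s: 38.0
tcp_pos: [0.6022, -0.1375, 0.0561]
tool_rot: [-0.0, 0.538, 0.843, 0.0]
wrist_force: [0.3, -0.2, 0.1]
finger_gap: 0.094
```

{"fn": "jog_arm", "kwargs": {
  "plan": [
    [[100,0,0,0.002,0],[100,0,0,0.002,0],[100,0,0,0.002,0],[100,0,0,0.002,0],[100,0,0,0.002,0],[100,0,0,0.002,0],[100,0,0,0,0],[100,0,0,0,0]]
  ]
}}

```text
time_s: 38.67
tcp_pos: [0.6021, -0.1375, 0.0442]
tool_rot: [-0.0, 0.538, 0.843, -0.0]
wrist_force: [-0.4, -0.6, 0.2]
finger_gap: 0.094
```

No contact; the hose does not obstruct. Grip.

{"fn": "jog_arm", "kwargs": {
  "plan": [
    [[35,0,0,0,0],[35,0,0,0,0],[35,0,0,0,0],[35,0,0,0,0],[35,0,0,0,0],[35,0,0,0,0],[35,0,0,0,0],[35,0,0,0,0]]
  ],
  "force": 30
}}

```text
time_s: 39.33
tcp_pos: [0.6023, -0.1374, 0.0444]
tool_rot: [0.0, 0.538, 0.843, 0.0]
wrist_force: [-0.7, -0.3, -1.3]
finger_gap: 0.0447
```

{"fn": "jog_arm", "kwargs": {
  "plan": [
    [[35,0,0,0,0],[35,0,0,0,0],[35,0,0,0,0]]
  ]
}}

```text
time_s: 39.58
tcp_pos: [0.6022, -0.1374, 0.0443]
tool_rot: [0.0, 0.538, 0.843, 0.0]
wrist_force: [1.0, -0.0, -0.2]
finger_gap: 0.0444
```

{"fn": "jog_arm", "kwargs": {
  "plan": [
    [[35,0,0,-0.01,0],[35,0,0,-0.015,0],[35,0,0,-0.02,0],[35,0,0,-0.02,0],[35,0,0,-0.02,0],[35,0,0,-0.02,0],[35,0,0,-0.025,0],[35,0,0,-0.02,0]]
  ]
}}

```text
time_s: 40.25
tcp_pos: [0.602, -0.1374, 0.1965]
tool_rot: [0.0, 0.538, 0.843, 0.0]
wrist_force: [0.2, 0.1, -2.7]
finger_gap: 0.0447
```

```bash
python3 plan.py 0.443 0.030 0.195 10 35
```

```text
[ 0.602  -0.1374  0.1965]
resid mm [ 0.1 -0.2  0.5] n 6
[[35.0, 0.036, -0.012, 0.0, np.float64(2.5)], [35.0, 0.036, -0.014, 0.001, np.float64(2.5)], [35.0, 0.036, -0.016, -0.0, np.float64(2.5)], [35.0, 0.034, -0.017, 0.0, np.float64(2.5)], [35.0, 0.034, -0.018, 0.0, np.float64(2.5)], [35.0, 0.033, -0.02, 0.001, np.float64(2.5)]]
```

{"fn": "jog_arm", "kwargs": {
  "plan": [
    [[35,0.036,-0.012,0,2.5],[35,0.036,-0.014,0,2.5],[35,0.036,-0.016,0,2.5],[35,0.034,-0.017,0,2.5],[35,0.034,-0.018,0,2.5],[35,0.033,-0.02,0,2.5],[35,0,0,0,0],[35,0,0,0.03,0]]
  ]
}}

```text
time_s: 40.92
tcp_pos: [0.4448, 0.0317, 0.1688]
tool_rot: [0.004, 0.643, 0.766, 0.002]
wrist_force: [2.7, -0.8, -2.2]
finger_gap: 0.0447
```

{"fn": "jog_arm", "kwargs": {
  "plan": [
    [[35,0,0,0.035,0],[35,0,0,0.035,0],[35,0,0,0.02,0],[35,0,0,0,0],[35,0,0,0,0],[35,0,0,0,0]]
  ]
}}

```text
time_s: 41.42
tcp_pos: [0.4439, 0.0303, 0.0758]
tool_rot: [0.0, 0.644, 0.765, 0.0]
wrist_force: [0.4, -1.0, -2.1]
finger_gap: 0.0448
```

```bash
python3 - <<'E'
from rack import *
s=ctrl.read_state();d=ctrl.snapshot("wrist");cv2.imwrite("pics/wrist21.png",d["color"]);print(s["tcp_pos"])
x=[.4531,-.0685,.1017]
print(proj_many(d,seatpts(x),s).round(1).tolist())
E
python3 plan.py 0.443 0.030 0.0443 10 35
```

```text
[0.4438811  0.03029243 0.07575758]
[[321.2, 215.8], [315.7, 288.4], [311.5, 344.7], [308.3, 386.9]]
[0.4442 0.0302 0.076 ]
resid mm [-0.2 -0.   0.3] n 1
[[35.0, 0.0, -0.001, 0.032, np.float64(-0.1)]]
```

View pics/wrist21.png

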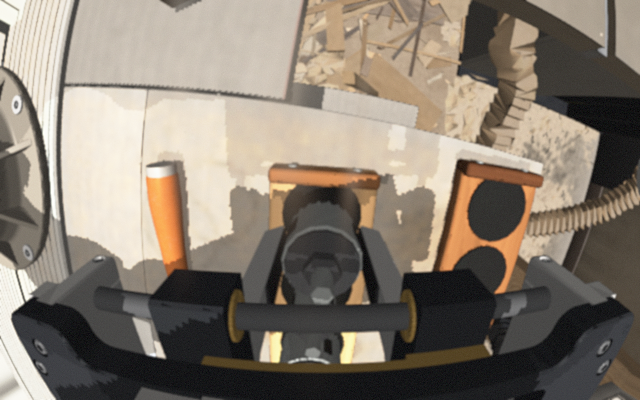

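{"fn": "jog_arm", "kwargs": {
  "plan": [
    [[35,0,-0.001,0.018,0],[35,0,0,0.009,0],[35,0,0,0.003,0],[35,0,0,0,0],[35,0,0,0.001,0],[35,0,0,0,0],[35,0,0,0,0]]
  ]
}}

```text
time_s: 42.05
tcp_pos: [0.4425, 0.03, 0.0441]
tool_rot: [0.0, 0.644, 0.765, 0.0]
wrist_force: [-2.3, 0.7, 6.7]
finger_gap: 0.0447
```

{"fn": "jog_arm", "kwargs": {
  "plan": [
    [[55,0,0,0,0],[65,0,0,0,0],[75,0,0,0,0],[85,0,0,0,0],[85,0,0,0,0],[85,0,0,0,0]]
  ]
}}

```text
time_s: 42.55
tcp_pos: [0.4422, 0.0299, 0.0434]
tool_rot: [-0.0, 0.644, 0.765, 0.0]
wrist_force: [0.1, -0.4, 0.7]
finger_gap: 0.0786
```

{"fn": "jog_arm", "kwargs": {
  "plan": [
    [[100,0,0,-0.015,0],[100,0,0,-0.03,0],[100,0,0,-0.04,0],[100,0,0,-0.04,0],[100,0,0,-0.04,0],[100,0,0,-0.04,0],[100,0,0,-0.04,0],[100,0,0,-0.04,0]]
  ]
}}

```text
time_s: 43.22
tcp_pos: [0.4415, 0.03, 0.3306]
tool_rot: [0.0, 0.644, 0.765, 0.0]
wrist_force: [1.1, 0.1, -0.3]
finger_gap: 0.0941
```

{"fn": "jog_arm", "kwargs": {
  "plan": [
    [[100,0,0.02,-0.03,0],[100,0,0.02,0,0],[100,0,0,0,0],[100,0,0,0,0],[100,0,0,0,0],[100,0,0,0,0]]
  ]
}}

```text
time_s: 43.72
tcp_pos: [0.4807, 0.0367, 0.3578]
tool_rot: [-0.0, 0.644, 0.765, -0.0]
wrist_force: [0.1, 0.4, 1.0]
finger_gap: 0.0939
```

```bash
python3 - <<'E'
from rack import *
s=ctrl.read_state();d=ctrl.snapshot("wrist");print(s["tcp_pos"])
cv2.imwrite("pics/wrist22.png",cv2.resize(d["color"][60:380,200:480],None,fx=1.85,fy=1.85,interpolation=cv2.INTER_CUBIC))
x=[.4531,-.0685,.1017];S=seatpts(x)
print("seat px crop",((proj_many(d,S,s)-[200,60])*1.85).round())
print("shank tops if centred",((proj_many(d,S+[0,0,.078],s)-[200,60])*1.85).round())
for n in("side","scene"):
    d=ctrl.snapshot(n);x0=220 if n=="scene" else 280
    cv2.imwrite(f"pics/{n}22.png",cv2.resize(d["color"][160:270,x0:x0+150],None,fx=5,fy=5,interpolation=cv2.INTER_CUBIC))
    print(n,((proj_many(d,S+[0,0,.078])-[x0,160])*5).round().tolist())
E
```

```text
[0.48070583 0.03665722 0.35775642]
seat px crop [[184. 187.]
 [180. 257.]
 [177. 323.]
 [174. 384.]]
shank tops if centred [[177. 202.]
 [172. 284.]
 [169. 359.]
 [167. 425.]]
side [[180.0, 90.0], [204.0, 131.0], [231.0, 177.0], [262.0, 229.0]]
scene [[438.0, 296.0], [486.0, 226.0], [529.0, 162.0], [568.0, 104.0]]
```

View pics/wrist22.png

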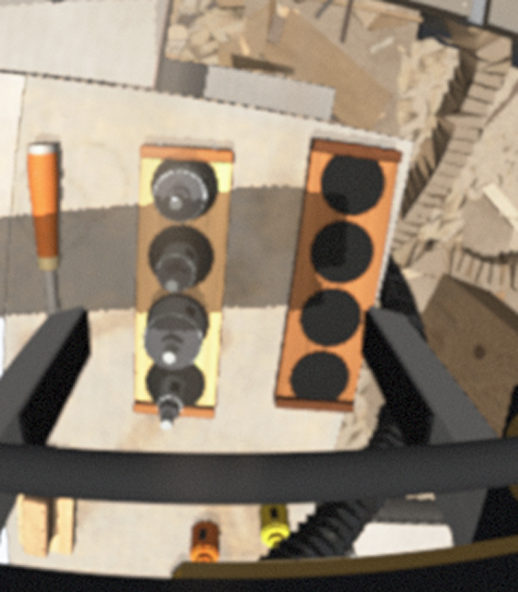

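View pics/side22.png

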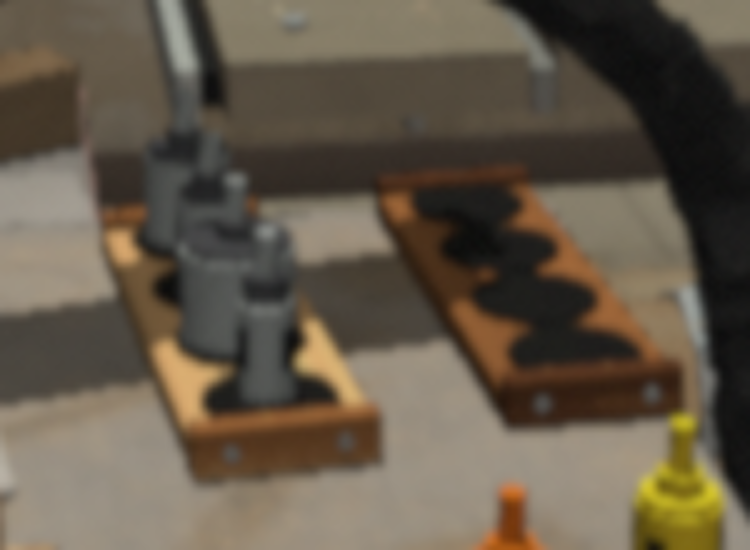

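View pics/scene22.png

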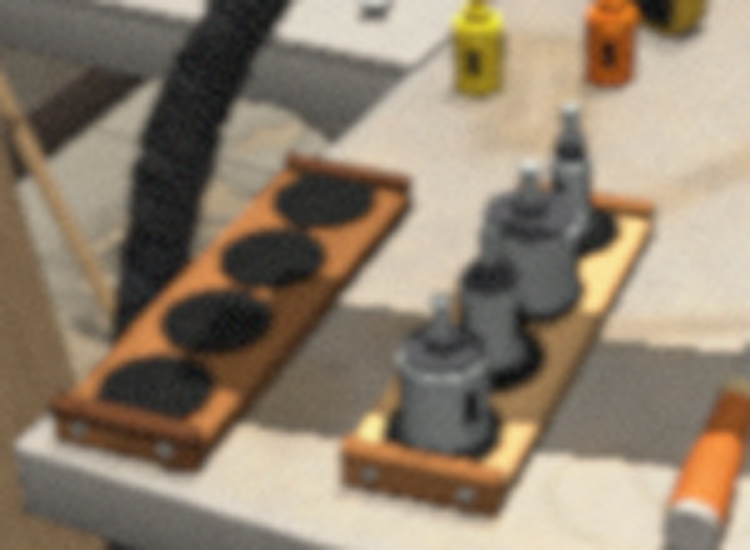

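```bash
python3 - <<'E'
from station import ctrl
print(ctrl.finish_job(),ctrl.read_state()["time_s"])
E
```

```text
the job is handed in; nothing more can be done
the job is handed in; nothing more can be done
```

All four hole saws are on the empty rack in reverse order, and I handed the job in at about 44 s. From the robot's left, the row was 25, 55, 35, 45 and is now 45, 35, 55, 25. I left the orange and yellow look-alikes alone.

**Last checks:** The final pictures from all three cameras show every saw upright. The shank tops fall within about 2–3 mm of where saws centred on the seats would show. The gripper was open and well clear, with wrist force at about 1 N. I did not measure the push block and wooden block again at the end, but the arm never went near them. The highest wrist force I read was 18 N, while setting down the 55 mm saw.

**Disagreement:** By my measurements, the black dust hose hung within the space the gripper needs to reach the 45 mm saw. I probed it first with the closed fingertips, then lowered slowly while watching the force. The gripper went through where the hose appears with no measurable force. The hose therefore seems not to be solid where I touched it, although the brief says the furniture is.

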